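# Aim the inspection mirror and lock its pivot with a T-handle hex key

## Task

Swing the inspection mirror until it hangs over the red terminal of the grey cell pack, then take the big red T-handle hex key from its stand, push it fully home in the recessed lock screw on the mirror stand before you turn it, and tighten the screw clockwise up to its stop with the key fully home. Then put the key back upright in its own hole in the stand, with the mirror still over the red terminal, and leave the cell pack and everything else lying about where it is.

Things in the scene. Friction and masses are not known exactly. Their poses are not given: they have to be found in the camera images.
- pivot (a point): Point on the vertical hinge axis of the mirror arm, 200 mm above the shelf, on the fixed mirror stand: grey cast foot 120 x 130 mm, pillar 56 mm in diameter and 178 mm high. This frame's -x axis points (roughly towards the robot) to the side where a round boss, 50 mm across, leans out of the pillar and carries the lock screw.
- mirror_arm (a joint): Hinge angle of the swing arm (rad). 0: it points along the stand's -x axis, over the lock screw; grows anticlockwise seen from above; stops at -1.9 and 1.9; starts within 0.4 of 0. Stiff (0.4 N m, about 2.5 N at the knob), stays where left. Flat bar 18 mm wide, its top 208 mm above the shelf; hub up to 222 mm.
- mirror_center (a point): Centre of the round inspection mirror, 90 mm across, 163 mm from the hinge axis and 165 mm above the shelf, hung under the end of the arm and tilted 35 degrees; it spans about 135 to 195 mm in height.
- knob (a point): Middle of the black pull knob that stands upright on the arm's end, straight above the mirror's centre: round, 26 mm in diameter, gripping height 218 to 248 mm above the shelf; this point is at 234 mm.
- cell_pack: Matte grey lithium cell pack, loose, 151 (x) x 65 (y) x 94 (z) mm, 0.95 kg, standing on the shelf left or right of the mirror stand; origin under its centre; posts rise to 106 mm. Not to be moved.
- red_terminal (a point): Top centre of the pack's brass post with the red base (on the pack's own -x end, 55 mm from its middle), 106 mm above the shelf. The post at the other end has a black base. The mirror must hang over this one: it lies 147 to 184 mm from the hinge axis.
- socket (a point): Centre of the floor of the hex socket in the lock screw (a cap screw). z points out of the socket, 26 degrees from vertical, towards the stand's -x side; x and y turn with the screw. Socket 18 mm across flats, flats facing x and every 60 degrees, 13 mm deep plus a 2.5 mm chamfered mouth. The head lies recessed in a round 33 mm counterbore; its rim is 25.5 mm from this point along z.
- lock_screw (a joint): Turn of the lock screw (rad), growing clockwise seen from the key's handle (about -z of socket) = tightening. It starts slack between 0 and 0.5 and comes up tight on a hard stop at 1.2. It takes 0.2 N m to turn and stays where it is left. The key has about 6 degrees of play either way in the socket.
- screw_mark (a point): Small yellow paint dot on the rim of the screw's head, 14 mm from its axis in the +x direction of socket (towards the middle of one flat); shows how far the screw has been turned.
- hex_key: Big T-handle hex key, loose, about 0.4 kg. Origin at the centre of its tip, z along the shank towards the handle. Steel hex shank 17 mm across flats, 150 mm long, flats facing x and every 60 degrees; red handle bar 110 mm long (x), 22 mm wide (y), 24 mm high, its centre 162 mm from the tip. Starts upright in the stand, leaning a few degrees at most.
- key_tip (a point): Centre of the flat tip of the big hex key's shank (origin of hex_key, same axes).
- stand_hole (a point): Centre of the floor of the big key's own round hole in the key stand, 12 mm above the shelf: 24 mm in diameter, 50 mm deep, chamfered 3 mm, in a fixed plywood block 62 mm high and 66 mm wide (x) that reaches from 35 mm on the -y side to 95 mm on the +y side of the hole. z is up.
- small_key: Bystander: small blue T-handle hex key, 100 mm high, standing in the other hole of the stand, 58 mm from the big one's hole; its top is 112 mm above the shelf. Origin at its tip.
- switch_housing: Bystander: black bakelite switch housing, 120 x 85 mm, 102 mm high with its red rotary handle, fixed to the shelf on the other side of the mirror stand from the cell pack. Origin under its centre.
- lug_tray: Bystander: open grey tray 150 x 120 x 35 mm, fixed, holding the ring terminals. Origin under its centre.
- lug_a: Bystander: brass ring terminal, 85 mm long, 17 mm high, loose in the tray.
- lug_b: Bystander: brass ring terminal, as lug_a.
- jump_clamp: Bystander: stubby red plastic jump clamp, about 130 mm long, 55 mm wide and 30 mm high, lying on its side on the shelf in front of the mirror stand. Origin under its middle.
- screwdriver: Bystander: screwdriver with an orange handle, 160 mm long, 30 mm high at most, lying on the shelf in front of the mirror stand. Origin under its middle.
Things that resemble listed ones, but are neither listed nor needed, are in the scene too. Leave any turquoise look-alike of the hex_key alone.

How it is judged:
By the outcome, as a careful person would: the job done as asked, in the order asked, and still so for the second after the job is handed in, with the robot touching nothing.
It also fails if it takes over 72 s, if anything falls off the work surface, if the arm or the gripper's body presses on something with over 40 N, if the wrist force passes 120 N, or if a joint passes its speed limit or range.

## Robot

A 6-joint arm with a two-finger parallel gripper is mounted at the origin on the work surface. World frame = base frame: x ahead of the robot, y to its left, z up, the work surface at z = 0. Lengths are in m, angles in rad, forces in N, time in s.
With the tool pointing down it reaches from about 0.325 to 0.875 m from the base axis. Payload 4.4 kg.
Tool frame: the origin (TCP) lies midway between the tips of the shut fingers; the grasp point (between the pads) lies 19 mm behind it (arm.hold_point_z is the distance from the TCP to the grasp point, in m); z points along the fingers, y is the line along which they close (so a half turn about z gives the same grasp; the last joint's range is limited). The gripper opens to 85 mm and grips with 20 to 120 N. Pads are 22 mm wide; open, the fingers measure 114 mm over their backs; the gripper's body (76 mm by 85 mm) begins 54 mm behind the grasp point. The pads swing forward as they close: fully open they stand 13 mm farther back than shut.
Start: joints at [1.093, 0.207, 1.542, -0, 1.393, -0.15], TCP at [0.185, 0.545, 0.231] pointing down, gripper open.
Joint ranges: [-2.73, 2.73], [-0.86, 2.22], [0.23, 2.46], [-1.11, 4.25], [0.08, 2.63], [-2.82, 2.82]. Speed limits (rad/s): [2.79, 2.79, 3.14, 3.14, 3.14, 3.14].

## Interface

Orientations are given as a unit quaternion [w, x, y, z].
In Python, from workcell import arm gives the robot as it stands.
- The arm moves only by the tool step_arm, never from a script. Its arguments are lists of equal length, an entry for each row: "twist": the turn, a rotation vector about the tool's x, y, z in degrees, a list of three; "dp": the shift along the tool's x, y, z in mm, a list of three; "claw": the opening, from 0 (shut) to 1 (fully open). A call has 1 to 20 rows; each row is the pose to reach, as a shift and turn from the pose commanded when the call began, along the tool's axes at that moment; what a row does not reach only later rows make up. A row lasts 1/10 s, in which the tool goes at most 50 mm and 8.59 degrees, less where a joint would pass 70% of its speed; a pose out of reach is approached as far as the arm can. A call with a gripper value outside its range is refused whole. The fingers move at their own pace and stop on an object; the grip force is fixed at half the most. Time passes only in rows, so rows that repeat a pose let the fingers close. It gives the time, the measured TCP pose, the force, the opening and the grip force at its end, in the units of the state.
- arm.sense(): the state, without advancing time (a new reading comes with each control period).
- arm.read_camera(name): name is "side" or "top" or "wrist"; returns the picture (384x512x3 uint8, blue, green, red); there is no depth.
- arm.camera_info(name): a dict with "K" (3x3 intrinsics, pixels), "R" (3x3) and "t" (3): a world point X has camera coordinates R X + t. Camera axes: x right, y down, z forward; pixel columns grow to the right and rows downward; lengths in m; the calibration is good to about 2 mm. A picture is of the moment at which its call begins: read the wrist's pose just before it. camera_info takes no time and is no camera call; for the wrist camera it gives the pose at the moment of the call.
- arm.close_job(): hands the job in; it is judged then, once.
The state is a dict: "time_s": time; "qpos": joint angles; "qd": joint speeds; "tau": joint torques, N m; "position": TCP position; "ee_rot": TCP orientation; "force": force on the tool from outside, world axes, zero at the start; "torque": the same for the moment, N m; "grip_width": opening from 0.0 (shut) to 1.0 (fully open); "grip_force": force on a finger pad.
Only numpy, scipy, OpenCV 4.12 (cv2) and the standard library are available. Lean on these libraries where they do the work, as an engineer would, in place of code of your own. Each camera call takes 0.05 s, during which the arm holds its last target. There are 200 camera calls.

## Working session

There is one attempt and no reset: what is moved stays moved. The work goes in short steps, Python scripts to look and compute and a tool call to move; the robot and the scene stay as the last step left them, time stands still between calls to the robot, and variables do not carry over. Pictures are saved under pics/ and viewed, at most 10 in all, crops included, and the job is handed in when it is done.

Besides the shell and the picture viewer there is one more tool, called after "Call:" as name(argument=value, ...), one argument or row to a line, values as JSON. step_arm: Moves the arm, as the interface text tells. Its arguments: {"type":"object","properties":{"twist":{"type":"array"},"dp":{"type":"array"},"claw":{"type":"array"}},"required":["twist","dp","claw"]}

```bash
ls; mkdir -p pics
cat > h.py <<'E'
import numpy as np, cv2
from workcell import arm
def shot(n,f):
    i=arm.camera_info(n); im=arm.read_camera(n); cv2.imwrite(f'pics/{f}.png',im)
    np.savez(f'pics/{f}.npz',**{k:np.array(i[k]) for k in 'KRt'}); return im
def cam(f):
    d=np.load(f'pics/{f}.npz'); return d['K'],d['R'],d['t']
def proj(f,X):
    K,R,t=cam(f); c=K@(R@np.array(X,float)+t); return c[:2]/c[2]
def ray(f,uv):
    K,R,t=cam(f); d=R.T@np.linalg.inv(K)@np.array([uv[0],uv[1],1.]); return -R.T@t,d/np.linalg.norm(d)
def atz(f,uv,z):
    o,d=ray(f,uv); return o+d*(z-o[2])/d[2]
def tri(*obs):
    A=np.zeros((3,3));b=np.zeros(3)
    for f,uv in obs:
        o,d=ray(f,uv);P=np.eye(3)-np.outer(d,d);A+=P;b+=P@o
    X=np.linalg.solve(A,b); return X,[np.round(proj(f,X)-uv,1) for f,uv in obs]
E
python3 - <<'E'
from h import *
for n in('side','top'):
    im=shot(n,n+'0'); i=arm.camera_info(n); print(n,np.round(-np.array(i['R']).T@i['t'],3),np.round(i['K'],0)[0])
a=cv2.imread('pics/side0.png');b=cv2.imread('pics/top0.png')
cv2.imwrite('pics/top0b.png',cv2.resize(b,(800,600),interpolation=cv2.INTER_CUBIC));cv2.imwrite('pics/side0b.png',cv2.resize(a,(800,600),interpolation=cv2.INTER_CUBIC))
s=arm.sense();print(s)
E
```

```text
pics
side [-0.175 -0.965  0.887] [470.   0. 254.]
top [0.323 0.087 1.234] [389.   0. 256.]
{'time_s': 0.1, 'qpos': array([ 1.09352427e+00,  2.07366487e-01,  1.54286212e+00, -3.77965442e-06,
        1.39354547e+00, -1.50467700e-01]), 'qd': array([ 1.50554303e-03, -1.40826667e-03, -4.60827647e-03, -1.42908756e-03,
        1.26439218e-05, -4.26031682e-05]), 'tau': array([ 3.26568688e-04, -3.84090936e+01, -2.92550522e+01, -2.45692354e-04,
        4.80901566e-03, -1.58721582e-05]), 'position': array([0.18424453, 0.54392083, 0.23019971]), 'ee_rot': array([-3.34979192e-04,  1.62675575e-01,  9.86679009e-01, -1.03799997e-03]), 'force': array([ 0.40216343, -0.12494293, -0.28118562]), 'torque': array([-0.03406847, -0.02170461, -0.01498435]), 'grip_force': 0.0, 'grip_width': 1.0034477669634496}
```

View pics/top0b.png

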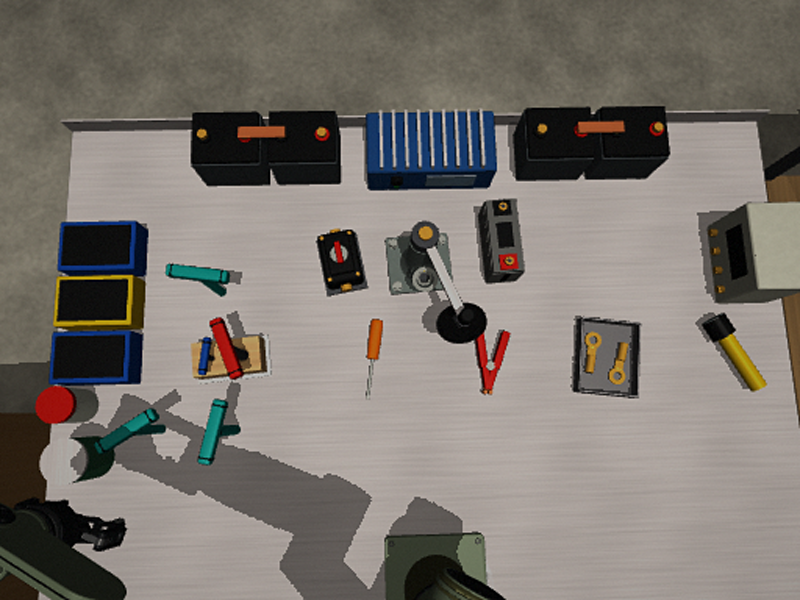

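View pics/side0b.png

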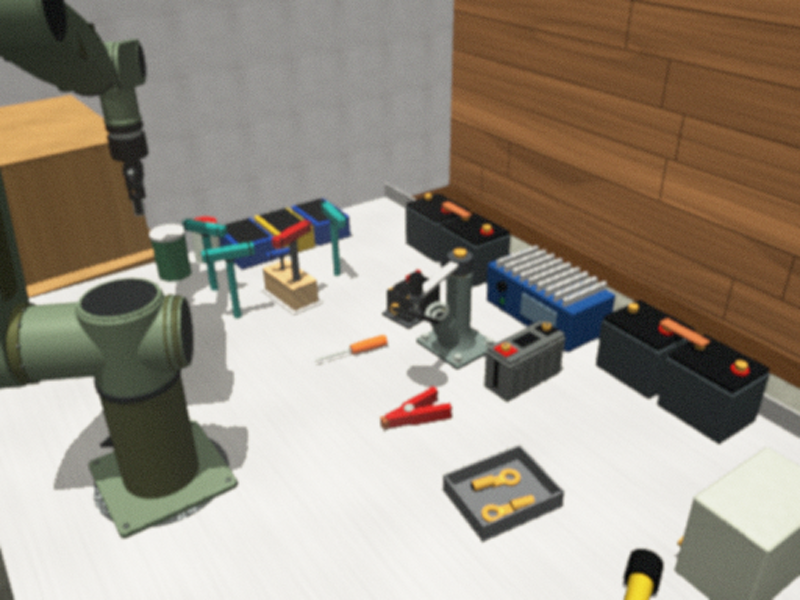

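Top view (800-px): hinge hub (426,234), knob end (461,322), red terminal (509,261) on the pack to the right, red key handle from (214,320) to (238,378) in the stand on the left. The side view shows the same objects.

Run:
```python
from h import *
def p(n,u,v,z): print(n,np.round(atz('top0',(u*.64,v*.64),z),3))
p('hub',426,232,.222);p('mirrorctr',461,322,.165);p('redterm',509,261,.106);p('blk',503,206,.106)
p('h1',214,320,.186);p('h2',238,378,.186);p('boss',424,279,.13)
for c in [(192,340),(268,334),(270,374),(194,378)]: p('blk',*c,.062)
for c in [(390,233),(450,233),(388,294),(452,294)]: p('foot',*c,.01)
def s(n,a,b): print(n,*tri(('top0',np.array(a)*.64),('side0',np.array(b)*.64)))
s('redterm',(509,261),(506,348));s('hub',(426,232),(460,253));s('black',(503,206),(546,327))
s('keyh',(226,349),(292,234))
i=arm.camera_info('wrist');print(np.round(i['K'],0)); 
R=np.array(i['R']);t=np.array(i['t']);st=arm.sense()
from scipy.spatial.transform import Rotation as Ro
q=st['ee_rot'];Rt=Ro.from_quat([*q[1:],q[0]]).as_matrix()
print('cam in tool',np.round(Rt.T@(-R.T@t-st['position']),3),np.round(Rt.T@R.T,2)); print(np.round(Rt,2))
```

```text
hub [0.633 0.008 0.222]
mirrorctr [ 0.483 -0.053  0.165]
redterm [ 0.608 -0.158  0.106]
blk [ 0.719 -0.153  0.106]
h1 [0.494 0.379 0.186]
h2 [0.392 0.336 0.186]
boss [0.571 0.008 0.13 ]
blk [0.476 0.455 0.062]
blk [0.484 0.309 0.062]
blk [0.407 0.305 0.062]
blk [0.403 0.449 0.062]
foot [0.698 0.067 0.01 ]
foot [ 0.695 -0.059  0.01 ]
foot [0.568 0.075 0.01 ]
foot [ 0.565 -0.057  0.01 ]
redterm [ 0.6093464  -0.15968871  0.10199337] [array([ 0.1, -0.2]), array([-0.2,  0.1])]
hub [0.63299556 0.00852734 0.2206425 ] [array([-0.2,  0.3]), array([ 0.3, -0.1])]
black [ 0.7186785  -0.15338379  0.10336528] [array([-0.2,  0.3]), array([ 0.3, -0.1])]
keyh [0.44467904 0.35979918 0.17476066] [array([ 0.2, -0.3]), array([-0.3,  0. ])]
[[339.   0. 251.]
 [  0. 339. 192.]
 [  0.   0.   1.]]
cam in tool [ 0.079 -0.001 -0.143] [[-0.   -0.95 -0.31]
 [ 1.   -0.   -0.  ]
 [ 0.   -0.31  0.95]]
[[-0.95  0.32 -0.  ]
 [ 0.32  0.95 -0.  ]
 [ 0.   -0.   -1.  ]]
```

```bash
cat >> h.py <<'E'
from scipy.spatial.transform import Rotation as Ro
def tool():
    s=arm.sense();q=s['ee_rot'];return np.array(s['position']),Ro.from_quat([*q[1:],q[0]])
def pose(xdeg,tilt=0,tdir=0):
    """tool down, x axis at xdeg; then tilted so that z leans toward world azimuth tdir by tilt deg"""
    c,s=np.cos(np.radians(xdeg)),np.sin(np.radians(xdeg))
    R=Ro.from_matrix(np.array([[c,s,0],[s,-c,0],[0,0,-1]]).T)
    a=np.radians(tdir); ax=np.array([np.sin(a),-np.cos(a),0])*np.radians(tilt)
    return Ro.from_rotvec(ax)*R
def rel(p,R,p0=None,R0=None):
    if p0 is None: p0,R0=tool()
    d=R0.inv().apply(np.array(p)-p0)*1000; r=(R0.inv()*R).as_rotvec(degrees=True)
    print('twist',np.round(r,1).tolist(),'dp',np.round(d,1).tolist()); return d,r
E
python3 - <<'E'
from h import *
print(pose(0,26,0).apply([0,0,1]))
rel([.483,-.053,.30],pose(22));
E
```

```text
[ 0.43837115  0.         -0.89879405]
twist [-0.1, 0.1, 139.3] dp [-474.5, -469.6, -68.9]
```

Call:
step_arm(
  twist=[
    [0,0,8],
    [0,0,16],
    [0,0,139],
    [0,0,139],
    [0,0,139],
    [0,0,139],
    [0,0,139],
    [0,0,139],
    [0,0,139],
    [0,0,139],
    [0,0,139],
    [0,0,139],
    [0,0,139],
    [0,0,139],
    [0,0,139],
    [0,0,139],
    [0,0,139],
    [0,0,139],
    [0,0,139],
    [0,0,139],
  ],
  dp=[
    [0,0,-45],
    [0,0,-69],
    [-474,-469,-69],
    [-474,-469,-69],
    [-474,-469,-69],
    [-474,-469,-69],
    [-474,-469,-69],
    [-474,-469,-69],
    [-474,-469,-69],
    [-474,-469,-69],
    [-474,-469,-69],
    [-474,-469,-69],
    [-474,-469,-69],
    [-474,-469,-69],
    [-474,-469,-69],
    [-474,-469,-69],
    [-474,-469,-69],
    [-474,-469,-69],
    [-474,-469,-69],
    [-474,-469,-69],
  ],
  claw=[1,1,1,1,1,1,1,1,1,1,1,1,1,1,1,1,1,1,1,1],
)

```text
time_s: 2.1
position: [0.4827, -0.0512, 0.3002]
ee_rot: [-0.0, 0.981, 0.194, -0.0]
force: [-0.8, 0.5, -0.2]
grip_width: 1.001
grip_force: 0.0
```

Run:
```python
from h import *
p,R=tool();print(p,R.as_matrix().round(3).tolist())
im=shot('wrist','w1');cv2.imwrite('pics/w1b.png',cv2.resize(im,(800,600)))
print(proj('w1',[.483,-.053,.234]),proj('w1',[.633,.008,.222]))
rel([.483,-.053,.215],pose(22))
```

```text
[ 0.48268358 -0.05123013  0.30016816] [[0.925, 0.381, -0.0], [0.381, -0.925, 0.0], [-0.0, -0.0, -1.0]]
[252.32717236 208.48043834] [253.63433098 -77.79005884]
twist [-0.0, 0.0, 0.4] dp [-0.4, 1.8, 85.3]
```

View pics/w1b.png

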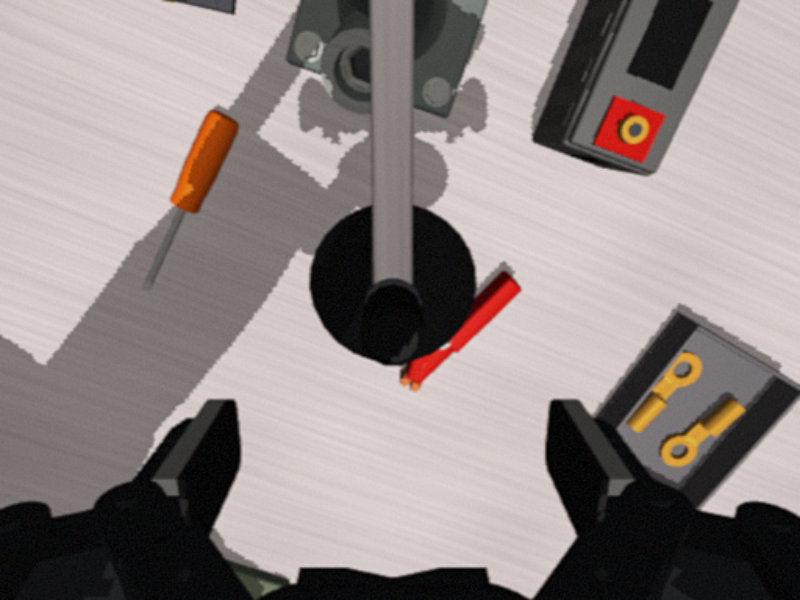

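Wrist view: knob at (391,318), centred between the open fingers; bar vertical in image; red terminal at (635,130); screw boss at (355,68), partly under the bar.

Call:
step_arm(
  twist=[
    [0,0,0],
    [0,0,0],
    [0,0,0],
    [0,0,0],
    [0,0,0],
    [0,0,0],
    [0,0,0],
  ],
  dp=[
    [0,2,45],
    [0,2,80],
    [0,2,85],
    [0,2,85],
    [0,2,85],
    [0,2,85],
    [0,2,85],
  ],
  claw=[1,1,1,0.15,0.15,0.15,0.15],
)

```text
time_s: 2.85
position: [0.4849, -0.0536, 0.2173]
ee_rot: [0.0, 0.981, 0.193, 0.002]
force: [-0.6, 3.8, 2.0]
grip_width: 0.335
grip_force: 1.3
```

Run:
```python
from h import *
s=arm.sense();print(s['grip_width'],s['grip_force'],s['force'])
T1=atz('w1',np.array([635,130])*.64,.106); print('T',T1, 'tri',tri(('w1',np.array([635,130])*.64),('top0',np.array([509,261])*.64),('side0',np.array([506,348])*.64)))
H=np.array([.633,.008]);p,R=tool()
r=p[:2]-H;print('r',np.hypot(*r),np.degrees(np.arctan2(r[1],r[0])))
rt=T1[:2]-H;print('rt',np.hypot(*rt),np.degrees(np.arctan2(*rt[::-1])))
```

```text
0.3350839820856812 1.2653075158596039 [-0.57889365  3.76332073  2.0011914 ]
T [ 0.61105853 -0.15859931  0.106     ] tri (array([ 0.61026392, -0.15974688,  0.10184583]), [array([-1.3,  1.3]), array([ 0.1, -0.5]), array([0., 0.])])
r 0.16043488713985327 -157.4254487897181
rt 0.16803796181987443 -97.50278927100983
```

Call:
step_arm(
  twist=[
    [0,0,0],
    [0,0,0],
    [0,0,-4],
    [0,0,-8],
    [0,0,-12],
    [0,0,-16],
    [0,0,-20],
    [0,0,-24],
    [0,0,-28],
    [0,0,-32],
    [0,0,-36],
    [0,0,-40],
    [0,0,-44],
    [0,0,-48],
    [0,0,-52],
    [0,0,-56],
    [0,0,-60],
    [0,0,-60],
    [0,0,-60],
  ],
  dp=[
    [0,0,0],
    [0,0,0],
    [0.4,11.2,0],
    [1.6,22.4,0],
    [3.5,33.5,0],
    [6.2,44.4,0],
    [9.7,55.1,0],
    [13.9,65.5,0],
    [18.8,75.6,0],
    [24.5,85.3,0],
    [30.7,94.6,0],
    [37.7,103.5,0],
    [45.2,111.8,0],
    [53.3,119.6,0],
    [61.9,126.9,0],
    [71,133.5,0],
    [80.5,139.4,0],
    [80.5,139.4,0],
    [80.5,139.4,0],
  ],
  claw=[0.15,0.15,0.15,0.15,0.15,0.15,0.15,0.15,0.15,0.15,0.15,0.15,0.15,0.15,0.15,0.15,0.15,0.15,0.15],
)

```text
time_s: 4.75
position: [0.6143, -0.1501, 0.2175]
ee_rot: [0.001, 0.753, 0.658, 0.004]
force: [5.4, 5.2, 4.1]
grip_width: 0.29
grip_force: 59.1
```

Run:
```python
from h import *
p,R=tool();H=np.array([.633,.008]);r=p[:2]-H
print(p,np.hypot(*r),np.degrees(np.arctan2(r[1],r[0])),R.as_matrix()[:,0])
rel(p+[0,0,.10],R)
```

```text
[ 0.61426524 -0.15007362  0.21746795] 0.1591799654740948 -96.75912157665876 [0.13452527 0.99090196 0.00403171]
twist [0.0, 0.0, 0.0] dp [0.4, 0.7, -100.0]
```

Run:
```python
from h import *
rel([.55,.02,.26],pose(180))
```

```text
twist [0.5, 0.2, -97.7] dp [160.1, -86.3, -42.5]
```

Call:
step_arm(
  twist=[
    [0,0,0],
    [0,0,0],
    [0,0,0],
    [0,0,0],
    [0,0,0],
    [0,0,-8],
    [0,0,-98],
    [0,0,-98],
    [0,0,-98],
    [0,0,-98],
    [0,0,-98],
    [0,0,-98],
    [0,0,-98],
    [0,0,-98],
    [0,0,-98],
    [0,0,-98],
    [0,0,-98],
    [0,0,-98],
    [0,0,-98],
  ],
  dp=[
    [0,0,0],
    [0,0,0],
    [0,0,0],
    [0,0,-45],
    [0,0,-90],
    [0,0,-100],
    [40,-20,-80],
    [80,-40,-60],
    [120,-60,-42],
    [160,-86,-42],
    [160,-86,-42],
    [160,-86,-42],
    [160,-86,-42],
    [160,-86,-42],
    [160,-86,-42],
    [160,-86,-42],
    [160,-86,-42],
    [160,-86,-42],
    [160,-86,-42],
  ],
  claw=[0.6,0.8,0.9,1,1,1,1,1,1,1,1,1,1,1,1,1,1,1,1],
)

```text
time_s: 6.65
position: [0.5472, 0.0177, 0.2572]
ee_rot: [-0.0, -0.001, 1.0, -0.0]
force: [0.9, -1.0, 0.1]
grip_width: 0.999
grip_force: 0.0
```

Run:
```python
from h import *
im=shot('wrist','w2');print(tool()[0])
print(proj('w2',[.571,.008,.13]))
t=shot('top','top1');c=t[110:260,210:350]
a=cv2.resize(im[60:360,100:440],(510,450),interpolation=cv2.INTER_CUBIC);b=cv2.resize(c,None,fx=2,fy=2,interpolation=cv2.INTER_CUBIC)
o=np.zeros((450,790,3),np.uint8);o[:,:510]=a;o[:b.shape[0],510:510+280]=b;cv2.imwrite('pics/m2.png',o)
```

```text
[0.54721246 0.01780421 0.25723301]
[241.2016731  209.58407847]
```

View pics/m2.png

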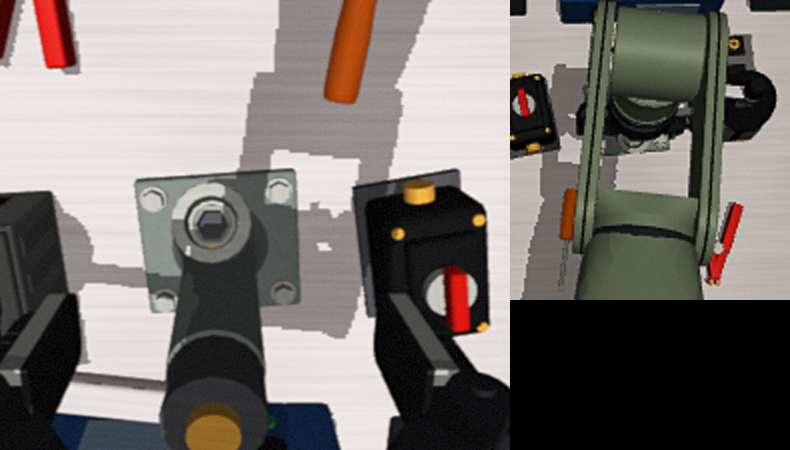

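Run:
```python
from h import *
im=cv2.imread('pics/w2.png')
c=im[178:243,208:273];cv2.imwrite('pics/z2.png',cv2.resize(c,(585,585),interpolation=cv2.INTER_CUBIC))
```

```text
(no output)
```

View pics/z2.png

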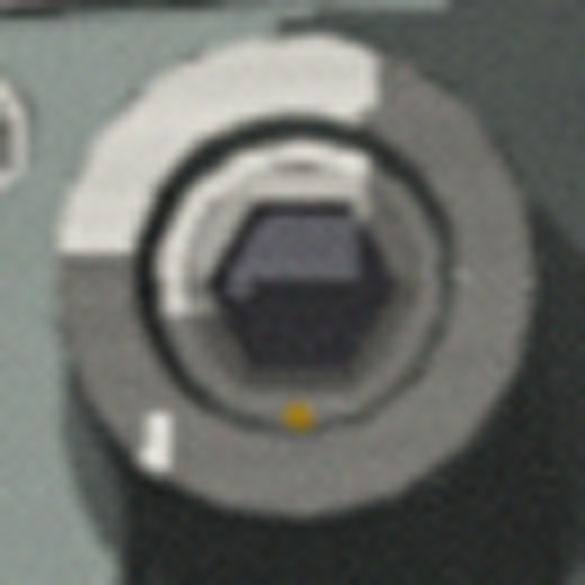

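Zoomed wrist view (9x crop at 208,178): boss rim centre ≈(297,275), hex centre ≈(301,288) with flats up/down, yellow dot straight below at (299,415), i.e. socket x points to world +x. Next: a second view of the screw, then the key.

Run:
```python
from h import *
p,R=tool()
rel([.53,.10,.30],pose(203))
p1=np.array([.53,.10,.30]);R1=pose(203)
rel([.41,.30,.30],pose(203),p1,R1)
```

```text
twist [-0.0, -0.0, -22.8] dp [17.0, 82.2, -42.8]
twist [0.0, 0.0, 0.0] dp [32.3, 231.0, 0.0]
```

Call:
step_arm(
  twist=[
    [0,0,-8],
    [0,0,-16],
    [0,0,-23],
    [0,0,-23],
    [0,0,-23],
  ],
  dp=[
    [0,20,-43],
    [17,60,-43],
    [17,82,-43],
    [17,82,-43],
    [17,82,-43],
  ],
  claw=[1,1,1,1,1],
)

```text
time_s: 7.25
position: [0.5298, 0.0999, 0.3002]
ee_rot: [-0.0, -0.201, 0.98, -0.0]
force: [0.1, -0.3, -0.5]
grip_width: 0.999
grip_force: 0.0
```

Run:
```python
from h import *
shot('wrist','w3');print(tool()[0],proj('w3',[.567,.008,.11]))
```

```text
[0.52990607 0.09940062 0.30003545] [153.97385863 163.70085535]
```

Call:
step_arm(
  twist=[
    [0,0,0],
    [0,0,0],
    [0,0,0],
    [0,0,0],
    [0,0,0],
    [0,0,0],
    [0,0,0],
  ],
  dp=[
    [8,45,0],
    [16,95,0],
    [24,145,0],
    [32,195,0],
    [32,231,0],
    [32,231,0],
    [32,231,0],
  ],
  claw=[1,1,1,1,1,1,1],
)

```text
time_s: 8.0
position: [0.4095, 0.2991, 0.3]
ee_rot: [-0.0, -0.202, 0.979, -0.001]
force: [-0.0, 0.4, -0.2]
grip_width: 0.998
grip_force: 0.0
```

Run:
```python
from h import *
im=shot('wrist','w4');p=tool()[0];print(p)
top=cv2.imread('pics/top0.png')
def crop(f,c,w,h,z):
    im=cv2.imread(f'pics/{f}.png');x0=int(c[0]-w/2);y0=int(c[1]-h/2);x0=max(x0,0);y0=max(y0,0);print(f,'off',x0,y0,'z',z);return cv2.resize(im[y0:y0+h,x0:x0+w],(w*z,h*z),interpolation=cv2.INTER_CUBIC)
o=np.zeros((600,800,3),np.uint8)
a=crop('w3',proj('w3',[.567,.008,.11]),75,75,4);o[:a.shape[0],:a.shape[1]]=a
a=crop('w1',(228,40),75,75,4);o[300:300+a.shape[0],:a.shape[1]]=a
a=cv2.resize(im,(500,375));o[:375,300:]=a
a=crop('side0',np.array([437,312])*.64,62,56,4);o[376:600,300:548]=a
a=crop('top0',np.array([228,350])*.64,62,56,4);o[376:600,550:798]=a
cv2.imwrite('pics/m4.png',o)
```

```text
[0.40991523 0.29845429 0.29999684]
w3 off 116 126 z 4
w1 off 190 2 z 4
side0 off 248 171 z 4
top0 off 114 196 z 4
```

View pics/m4.png

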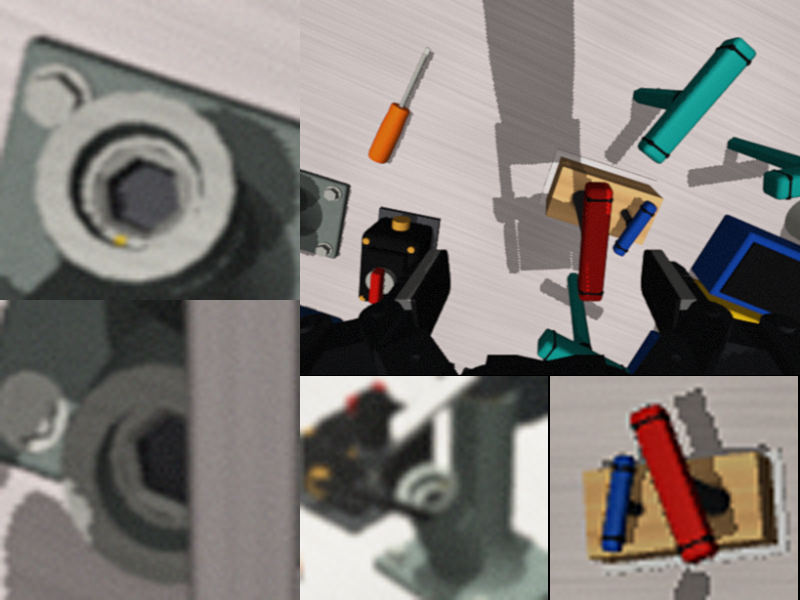

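```bash
cat > fitkey.py <<'E'
from h import *
from scipy.optimize import minimize
def fit(views,x0,roi=60):
    S=4; data=[]
    C0=np.array(x0[:3])
    for f in views:
        im=cv2.imread(f'pics/{f}.png');c=proj(f,C0);x,y=[max(int(v)-roi,0) for v in c]
        a=cv2.resize(im[y:y+2*roi,x:x+2*roi],None,fx=S,fy=S,interpolation=cv2.INTER_CUBIC)
        h=cv2.cvtColor(a,cv2.COLOR_BGR2HSV);m=(((h[...,0]<10)|(h[...,0]>170))&(h[...,1]>140)&(h[...,2]>50)).astype(np.uint8)
        m=cv2.morphologyEx(m,cv2.MORPH_CLOSE,np.ones((4*S,4*S)))
        n,l,st,_=cv2.connectedComponentsWithStats(m);k=1+np.argmax(st[1:,4]);data.append((f,x,y,(l==k).astype(np.uint8)))
    B=np.array([[i,j,k] for i in(-1,1) for j in(-1,1) for k in(-1,1)])*[.055,.011,.012]
    def R(q): return Ro.from_rotvec([q[4],q[5],0])*Ro.from_euler('z',q[3])
    def ious(q):
        P=np.array(q[:3])+R(q).apply(B);o=[]
        for f,x,y,m in data:
            uv=np.array([(proj(f,X)-[x,y]+.5)*S-.5 for X in P]);t=np.zeros_like(m)
            cv2.fillConvexPoly(t,cv2.convexHull((uv*16).astype(np.int32)),1,shift=4);o.append((t&m).sum()/max((t|m).sum(),1))
        return np.array(o)
    cost=lambda q:np.sum(1-ious(q))+ .3*(q[4]**2+q[5]**2)
    q=np.array(x0,float)
    for _ in range(3):
        sim=np.vstack([q]+[q+d for d in np.diag([.006,.006,.006,.06,.05,.05])])
        q=minimize(cost,q,method='Nelder-Mead',options=dict(initial_simplex=sim,maxiter=400,xatol=1e-5,fatol=1e-5)).x
    zz=R(q).apply([0,0,1]);xx=R(q).apply([1,0,0])
    print('C',q[:3].round(4),'x',xx.round(3),'z',zz.round(3),'tip',(q[:3]-.162*zz).round(4),'iou',ious(q).round(3));return q
E
python3 - <<'E'
from fitkey import *
q=fit(['w4','top0','side0'],[.445,.36,.175,np.radians(22.8),0,0])
q=fit(['w4','top0'],q)
print('rim',tri(('w2',(241.06,208.6)),('w3',(149.9,172.7))))
print('hex',tri(('w2',(241.4,210)),('w3',(151.7,173.4))))
print('hex side',tri(('w2',(241.4,210)),('w3',(151.7,173.4)),('side0',np.array([434-300,492-376])/4+[248,171])))
rel([.445,.36,.27],pose(203))
E
```

```text
C [0.4443 0.3593 0.1779] x [ 0.919  0.381 -0.104] z [ 0.154 -0.103  0.983] tip [0.4194 0.376  0.0187] iou [0.952 0.908 0.794]
C [0.4443 0.3594 0.1777] x [ 0.918  0.381 -0.111] z [ 0.161 -0.101  0.982] tip [0.4183 0.3757 0.0186] iou [0.955 0.91 ]
rim (array([0.57727549, 0.00726928, 0.11085707]), [array([ 0. , -0.1]), array([-0.,  0.])])
hex (array([0.58137145, 0.00738868, 0.10163175]), [array([ 0.1, -0.8]), array([-0.4,  0.7])])
hex side (array([0.58208567, 0.00704797, 0.1023784 ]), [array([-0.3,  0.2]), array([-1.1,  1.3]), array([-0.6,  0.3])])
twist [-0.1, -0.0, 0.2] dp [-56.5, 42.8, 29.9]
```

Run:
```python
from h import *
print('holetop by top0',atz('top0',(157,227),.062),tri(('top0',(157,227)),('side0',np.array([297,281])*.64)))
for P in ([.4443,.3594,.1777],[.4435,.3495,.062],[.4443,.3594,.062]): print(proj('top0',P),proj('side0',P)/.64)
```

```text
holetop by top0 [0.44476057 0.35217219 0.062     ] (array([0.44455015, 0.35297977, 0.05942812]), [array([-0.1,  0.2]), array([ 0.2, -0. ])])
[144.66141496 223.0677002 ] [291.38871085 232.93384419]
[157.88845237 227.39633785] [297.45214863 280.75488288]
[154.57466625 227.21449051] [295.71488802 278.87572124]
```

Call:
step_arm(
  twist=[
    [0,0,0],
    [0,0,0],
    [0,0,0],
  ],
  dp=[
    [-40,30,20],
    [-56,43,30],
    [-56,43,30],
  ],
  claw=[1,1,1],
)

```text
time_s: 8.35
position: [0.445, 0.3604, 0.2672]
ee_rot: [-0.002, -0.201, 0.98, -0.001]
force: [-0.3, 0.1, -1.2]
grip_width: 0.998
grip_force: 0.0
```

Run:
```python
from fitkey import *
shot('wrist','w5');print(tool()[0])
q=fit(['w5','w4'],[.444,.3594,.1777,np.radians(22.8),0,0],90)
q=fit(['w5','w4','top0'],q,90)
o=np.zeros((600,800,3),np.uint8)
def put(f,c,w,h,z,X,Y):
    im=cv2.imread(f'pics/{f}.png');x0=int(c[0]-w/2);y0=int(c[1]-h/2);print(f,x0,y0,z);a=cv2.resize(im[y0:y0+h,x0:x0+w],None,fx=z,fy=z,interpolation=cv2.INTER_CUBIC);o[Y:Y+a.shape[0],X:X+a.shape[1]]=a
put('w5',proj('w5',[.444,.355,.15]),200,150,2,0,0)
put('side0',proj('side0',[.444,.355,.12]),65,75,6,400,0)
put('top0',proj('top0',[.444,.355,.1]),66,48,6,0,301)
cv2.imwrite('pics/m5.png',o)
```

```text
[0.44464245 0.35958684 0.26837208]
C [0.4504 0.3635 0.1659] x [ 0.931  0.364 -0.039] z [ 0.059 -0.045  0.997] tip [0.4409 0.3708 0.0044] iou [0.941 0.941]
C [0.449  0.3632 0.1662] x [ 0.931  0.366 -0.011] z [ 0.045 -0.085  0.995] tip [0.4417 0.377  0.0049] iou [0.924 0.941 0.894]
w5 147 108 2
side0 155 127 6
top0 120 202 6
```

View pics/m5.png

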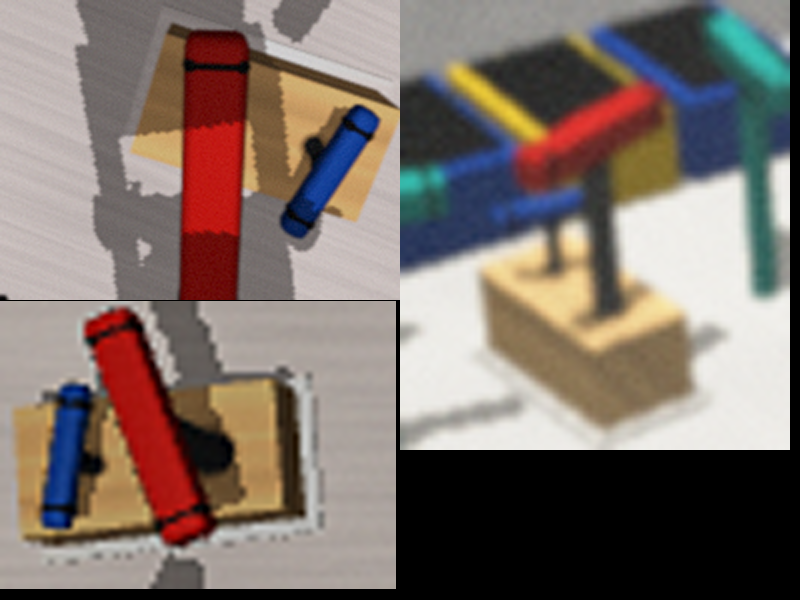

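w5/top/side crops: the bar runs nearly along the tool x; shank enters its hole at about (155.4,226.8) in the top picture, and the shank looks nearly vertical, so lean is small.

```bash
sed -i 's/ \.3\*(q\[4\]/ LEAN*(q[4]/; s/^def fit/LEAN=.3\ndef fit/' fitkey.py
python3 - <<'E'
import fitkey; from fitkey import *
fitkey.LEAN=300
print('hole',atz('top0',(155.4,226.8),.062))
q=fit(['w5','w4'],[.444,.3594,.1747,np.radians(22.3),0,0],90)
q=fit(['w5','w4','top0'],q,90)
q=fit(['top0','side0'],q,60)
rel([.4455,.360,.158],pose(202))
E
```

```text
hole [0.44548457 0.35695892 0.062     ]
C [0.4496 0.3625 0.1666] x [ 0.932  0.363 -0.001] z [ 0.001 -0.001  1.   ] tip [0.4495 0.3625 0.0046] iou [0.945 0.889]
C [0.4486 0.362  0.1675] x [0.932 0.363 0.   ] z [ 0.    -0.002  1.   ] tip [0.4486 0.3623 0.0055] iou [0.949 0.88  0.841]
C [0.4446 0.359  0.1777] x [ 0.918  0.396 -0.   ] z [0. 0. 1.] tip [0.4445 0.359  0.0157] iou [0.833 0.782]
twist [-0.1, -0.2, 1.1] dp [-1.4, 0.2, 110.4]
```

Call:
step_arm(
  twist=[
    [0,0,1],
    [0,0,1],
    [0,0,1],
    [0,0,1],
    [0,0,1],
    [0,0,1],
    [0,0,1],
    [0,0,1],
    [0,0,1],
    [0,0,1],
  ],
  dp=[
    [-2,0,45],
    [-2,0,90],
    [-2,0,109],
    [-2,0,111],
    [-2,0,111],
    [-2,0,111],
    [-2,0,111],
    [-2,0,111],
    [-2,0,111],
    [-2,0,111],
  ],
  claw=[1,1,1,0.7,0.1,0.1,0.1,0.1,0.1,0.1],
)

```text
time_s: 9.4
position: [0.4471, 0.3627, 0.1618]
ee_rot: [0.002, -0.193, 0.981, 0.001]
force: [-0.2, -1.2, 6.1]
grip_width: 0.248
grip_force: 60.1
```

Run:
```python
from h import *
s=arm.sense();p,R=tool();print(p,s['force'],s['torque'],s['grip_width'],s['grip_force'],R.as_matrix()[:,0])
```

```text
[0.44714304 0.36274231 0.1618197 ] [-0.15228764 -1.23114474  6.10519919] [-0.09565701 -0.0255645   0.02567028] 0.24839477843654675 60.13564646244049 [-0.92524149 -0.3793476  -0.00485717]
```

Call:
step_arm(
  twist=[
    [0,0,0],
    [0,0,0],
    [0,0,0],
    [0,0,0],
    [0,0,0],
    [0,0,0],
    [0,0,0],
  ],
  dp=[
    [0,0,-25],
    [0,0,-55],
    [0,0,-85],
    [0,0,-120],
    [0,0,-150],
    [0,0,-150],
    [0,0,-150],
  ],
  claw=[0.1,0.1,0.1,0.1,0.1,0.1,0.1],
)

```text
time_s: 10.1
position: [0.445, 0.3617, 0.308]
ee_rot: [-0.001, -0.193, 0.981, -0.0]
force: [0.9, -0.0, -5.2]
grip_width: 0.242
grip_force: 60.6
```

Run:
```python
from h import *
s=arm.sense();p,R=tool();print(p,s['force'],s['grip_width'],s['grip_force'])
f=lambda u,v,z:atz('w2',((u+.5)/1.5-.5+100,(v+.5)/1.5-.5+60),z)
c=[f(135,181,.012),f(296,170,.012),f(300,305,.012),f(148,312,.012)]
print(np.round(c,4))
for a,b in((0,1),(3,2),(3,0),(2,1)):
    d=c[b]-c[a];print(np.degrees(np.arctan2(d[1],d[0])),np.hypot(*d[:2]))
hub=atz('w2',((213.5+.5)/1.5+99.5,(433+.5)/1.5+59.5),.222);print('hub',hub)
shot('wrist','w6'); np.save('tool6.npy',np.r_[p,R.as_quat()])
im=cv2.imread('pics/w6.png');cv2.imwrite('pics/w6b.png',cv2.resize(im,(800,600)))
```

```text
[0.44498326 0.36170427 0.30802831] [ 0.87405959 -0.02716967 -5.24486235] 0.24225629483768416 60.57246208190918
[[ 0.5791 -0.0566  0.012 ]
 [ 0.5698  0.0706  0.012 ]
 [ 0.6895  0.0793  0.012 ]
 [ 0.6968 -0.0517  0.012 ]]
94.20675106684901 0.12759790598421672
93.16851391672262 0.13121756309143587
-177.58407683292916 0.11775717283418247
-175.83232143278767 0.12007730360220825
hub [0.63232015 0.01093378 0.222     ]
```

View pics/w6b.png

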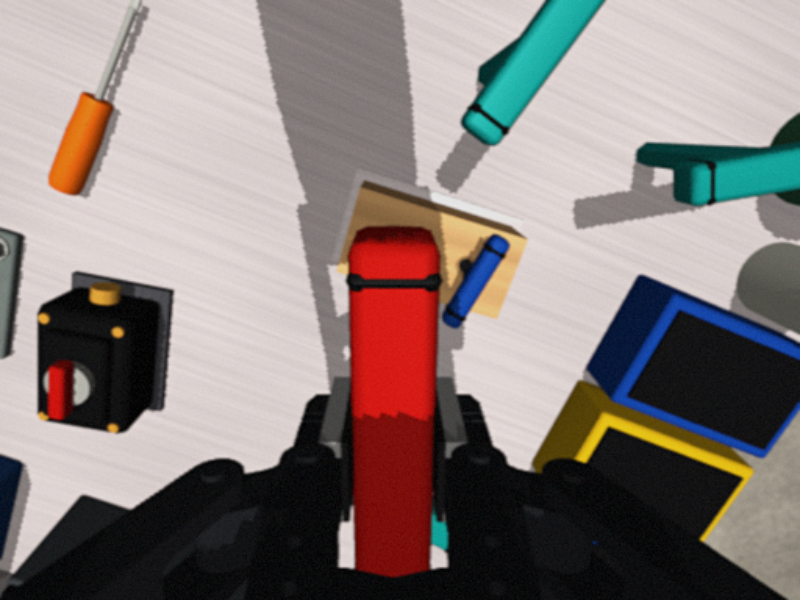

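In hand: the bar runs along tool x, its near end outline at (395,229), ring at (395,283); it hides the shank from the wrist camera. Now the socket frame and the key-in-hand offset.

Run:
```python
from h import *
yaw=np.radians(3.2)
zs=np.array([-np.sin(np.radians(26))*np.cos(yaw),-np.sin(np.radians(26))*np.sin(yaw),np.cos(np.radians(26))])
S=np.array([.5884,.0077,.0879]); xs0=np.array([np.cos(np.radians(26))*np.cos(yaw),np.cos(np.radians(26))*np.sin(yaw),np.sin(np.radians(26))]); ys0=np.cross(zs,xs0)
np.savez('sock.npz',S=S,zs=zs,xs0=xs0,ys0=ys0)
for f,uv in(('w2',(241.2,224.1)),('w3',(146.1,185.6))):
    for h in(.0155,.0165):
        o,d=ray(f,uv);P=S+h*zs;X=o+d*((P-o)@zs)/(d@zs);r=X-P;print(f,h,'dot r',np.linalg.norm(r),'ang',np.degrees(np.arctan2(r@ys0,r@xs0)))
# hex orientation prediction: project corners in w2 crop coords
t=np.load('tool6.npy');p6,R6=t[:3],Ro.from_quat(t[3:])
for dx in(-.004,0,.004):
    print(dx,'w6 x800',[np.round((proj('w6',p6+R6.apply([.055+dx,y,z]))+.5)*800/512) for y in(-.011,.011) for z in(-.0242,-.0002)])
for C in((.4446,.359),(.4486,.362)):
    x=np.array([-np.cos(np.radians(21.8)),-np.sin(np.radians(21.8)),0]);y=np.array([x[1],-x[0],0])
    print(C,'w5 crop',[np.round((proj('w5',np.array([*C,0])+.055*x+s*.011*y+[0,0,z])-[147,108]+.5)*2) for s in(-1,1) for z in(.186,.162)])
```

```text
w2 0.0155 dot r 0.013698067933201222 ang -3.4194298927922766
w2 0.0165 dot r 0.01374465958261476 ang -3.191197613825239
w3 0.0155 dot r 0.01282879290887177 ang -2.9800496533965672
w3 0.0165 dot r 0.012898677371998103 ang -2.1204715356722255
-0.004 w6 x800 [array([349., 260.]), array([356., 239.]), array([445., 260.]), array([437., 239.])]
0 w6 x800 [array([349., 243.]), array([356., 225.]), array([446., 243.]), array([437., 225.])]
0.004 w6 x800 [array([348., 225.]), array([356., 210.]), array([446., 225.]), array([438., 210.])]
(0.4446, 0.359) w5 crop [array([180.,  27.]), array([183.,  20.]), array([247.,  28.]), array([244.,  21.])]
(0.4486, 0.362) w5 crop [array([183.,  42.]), array([186.,  34.]), array([250.,  43.]), array([247.,  35.])]
```

```bash
cat >> h.py <<'E'
def sock(a=-3.,depth=0.,L=.150,tx=0.,ex=0,ey=0):
    """tool pose with key tip at height depth above floor; a=angle of socket x about zs from xs0 (deg); ex,ey lateral offsets along xs0, ys0"""
    d=np.load('sock.npz');S,zs,xs0,ys0=[d[k] for k in('S','zs','xs0','ys0')]
    a=np.radians(a);x=-(np.cos(a)*xs0+np.sin(a)*ys0);z=-zs;y=np.cross(z,x);R=np.array([x,y,z]).T
    return S+depth*zs+ex*xs0+ey*ys0+L*zs-tx*x,Ro.from_matrix(R)
E
python3 - <<'E'
from h import *
p,R=sock(depth=.06);print(p)
rel(p,R); p0,R0=tool()
rel([.47,.18,.35],R0)
E
```

```text
[0.4964856  0.00256119 0.27664675]
twist [3.6, -26.2, 21.7] dp [87.5, -351.7, 30.4]
twist [0.0, 0.0, 0.0] dp [45.1, -177.5, -43.2]
```

Call:
step_arm(
  twist=[
    [0,0,0],
    [0,-2,0],
    [1,-6,4],
    [1,-10,8],
    [2,-14,12],
    [2,-18,16],
    [3,-22,20],
    [3.6,-26.2,21.7],
    [3.6,-26.2,21.7],
    [3.6,-26.2,21.7],
    [3.6,-26.2,21.7],
    [3.6,-26.2,21.7],
    [3.6,-26.2,21.7],
  ],
  dp=[
    [0,-20,-40],
    [12,-60,-55],
    [23,-100,-50],
    [34,-140,-45],
    [45,-180,-40],
    [56,-225,-35],
    [67,-270,-25],
    [78,-310,-10],
    [87,-345,10],
    [87.5,-351.7,30.4],
    [87.5,-351.7,30.4],
    [87.5,-351.7,30.4],
    [87.5,-351.7,30.4],
  ],
  claw=[0.1,0.1,0.1,0.1,0.1,0.1,0.1,0.1,0.1,0.1,0.1,0.1,0.1],
)

```text
time_s: 11.45
position: [0.498, 0.0042, 0.279]
ee_rot: [0.227, -0.002, 0.974, 0.013]
force: [0.1, 0.9, -4.8]
grip_width: 0.241
grip_force: 61.0
```

Run:
```python
from h import *
s=arm.sense();p,R=tool();print(p,s['force'],s['grip_width'],s['qpos'].round(2))
P,RR=sock(depth=.06);rel(P,RR)
im=shot('side','s7');w=shot('wrist','w7')
tip=p+R.apply([0,0,.150]);print('tip',tip,proj('s7',tip),proj('s7',[.5773,.0073,.1109]),proj('s7',tip+R.apply([0,0,-.14])))
c=(proj('s7',tip)).astype(int);print('crop',c-[40,55])
a=cv2.resize(im[c[1]-55:c[1]+35,c[0]-40:c[0]+40],None,fx=6,fy=6,interpolation=cv2.INTER_CUBIC)
b=cv2.resize(w,(318,240));o=np.zeros((540,800,3),np.uint8);o[:,:480]=a;o[:240,481:799]=b;cv2.imwrite('pics/m7.png',o)
```

```text
[0.49797815 0.0041924  0.27904353] [ 0.12177798  0.8969516  -4.774217  ] 0.24056222093475163 [-0.26 -0.3   2.    0.16  1.02 -1.89]
twist [0.2, 0.3, 0.0] dp [2.4, -1.7, 1.4]
tip [0.56425391 0.00828107 0.14454146] [276.22605687 190.20840307] [279.66970127 198.3808567 ] [260.08348985 159.50628555]
crop [236 135]
```

View pics/m7.png

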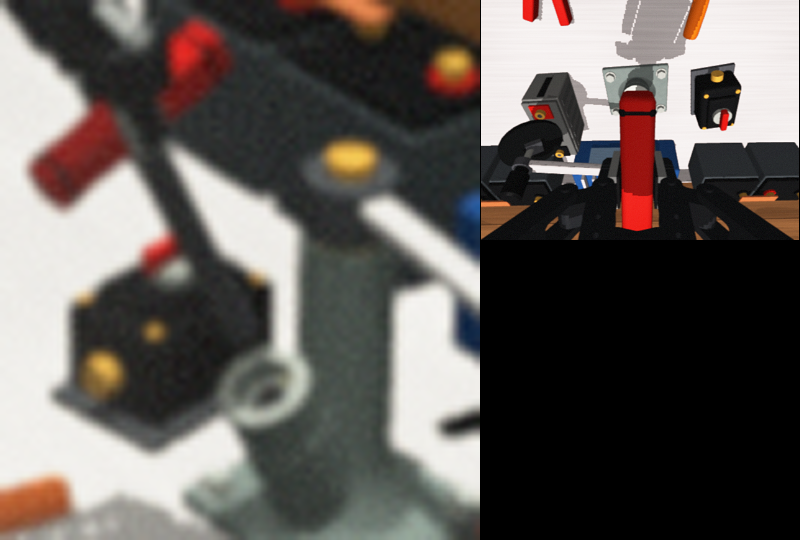

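Side crop: boss rim centre at about (264,387), shank running from (165,180) to around (240,330), aimed at the boss; the mirror still hangs over the pack in the wrist inset. I check the shank line numerically.

Run:
```python
from h import *
g=cv2.cvtColor(cv2.imread('pics/s7.png'),cv2.COLOR_BGR2GRAY).astype(float)
p,R=tool()
for r in range(162,176,2):
    row=g[r,252:285].astype(int);
    # predicted center at this row
    ts=np.linspace(0,.15,151);uv=np.array([proj('s7',p+R.apply([0,0,t])) for t in ts]);c=np.interp(r,uv[:,1],uv[:,0])
    e=[np.round(np.array([np.interp(r,*np.array([proj('s7',p+R.apply([dx,0,t])) for t in ts]).T[::-1]) for dx in (-.0085,.0085)]),1)]
    print(r,round(c,1),e,row)
```

```text
162 261.7 [array([264.9, 258.5])] [ 56  60  88 133 170 168 129  75  50  44  46  52  94 173 219 226 211 174
 124  84  58  44  45  43  44  48  48  46  46  44  39  44  42]
164 262.8 [array([265.9, 259.6])] [114 161 201 229 237 235 207 140  78  47  47  47  51  90 168 224 237 237
 231 206 171 126  89  68  50  48  46  48  42  38  44  41  45]
166 263.8 [array([267. , 260.7])] [218 235 237 237 237 237 235 216 157  82  49  42  44  51  92 169 222 236
 238 235 238 233 218 184 147 106  75  64  64  54  49  50  43]
168 264.9 [array([268. , 261.7])] [238 238 237 237 238 236 238 235 222 159  85  49  45  43  49  98 167 223
 235 235 237 236 237 235 233 225 207 190 182 145  87  45  43]
170 265.9 [array([269.1, 262.8])] [237 239 236 236 236 237 236 237 237 221 164  88  50  43  48  52  94 167
 226 236 236 236 237 236 236 237 236 236 235 205 152 104  70]
172 267.0 [array([270.1, 263.9])] [236 238 238 237 237 238 236 236 239 238 220 157  83  49  45  42  52  92
 169 224 238 236 237 236 235 236 237 237 236 238 234 224 185]
174 268.1 [array([271.1, 264.9])] [235 236 236 237 237 237 238 236 233 224 208 165 102  59  45  44  43  49
  92 169 222 236 237 234 235 236 236 235 237 238 237 237 232]
```

Call:
step_arm(
  twist=[
    [0,0,0],
    [0,0,0],
    [0,0,0],
    [0,0,0],
    [0,0,0],
    [0,0,0],
    [0,0,0],
  ],
  dp=[
    [2,-1.5,5],
    [2,-1.5,12],
    [2,-1.5,20],
    [2,-1.5,28],
    [2,-1.5,35],
    [2,-1.5,39],
    [2,-1.5,39],
  ],
  claw=[0.1,0.1,0.1,0.1,0.1,0.1,0.1],
)

```text
time_s: 12.25
position: [0.513, 0.0029, 0.2418]
ee_rot: [0.226, -0.002, 0.974, 0.013]
force: [-0.0, -0.3, -4.1]
grip_width: 0.246
grip_force: 61.0
```

```bash
cat > st.py <<'E'
from h import *
import sys
s=arm.sense();p,R=tool();d=np.load('sock.npz');S,zs,xs0,ys0=[d[k] for k in('S','zs','xs0','ys0')]
tip=p+R.apply([0,0,.150])-S
x=-R.apply([1,0,0]);print('tip rel: x %.1f y %.1f h %.1f mm'%tuple(1000*np.array([tip@xs0,tip@ys0,tip@zs])),'ang %.1f'%np.degrees(np.arctan2(x@ys0,x@xs0)),'tilt err %.2f'%np.degrees(np.arccos(min(1,-R.apply([0,0,1])@zs))))
print('F tool',R.inv().apply(s['force']).round(1),'T tool',R.inv().apply(s['torque']).round(2),'grip',round(s['grip_width'],3),'t',s['time_s'],'q',s['qpos'].round(2))
rel(*sock(depth=0))
E
python3 st.py
```

```text
tip rel: x -0.0 y -0.2 h 21.4 mm ang -3.0 tilt err 0.21
F tool [ 1.8 -0.4  3.7] T tool [-0.01  0.67  0.  ] grip 0.246 t 12.25 q [-0.25 -0.23  2.02  0.17  0.92 -1.89]
twist [0.1, 0.2, -0.0] dp [-0.3, 0.5, 21.4]
```

Call:
step_arm(
  twist=[
    [0,0,0],
    [0,0,0],
    [0,0,0],
    [0,0,0],
    [0,0,0],
    [0,0,0],
    [0,0,0],
    [0,0,0],
  ],
  dp=[
    [0,0,3],
    [0,0,6],
    [0,0,9],
    [0,0,12],
    [0,0,15],
    [0,0,18],
    [0,0,21],
    [0,0,21],
  ],
  claw=[0.1,0.1,0.1,0.1,0.1,0.1,0.1,0.1],
)

```text
time_s: 13.05
position: [0.523, 0.0036, 0.2239]
ee_rot: [0.227, -0.001, 0.974, 0.013]
force: [2.3, 1.1, -5.0]
grip_width: 0.251
grip_force: 61.0
```

```bash
python3 st.py
```

```text
tip rel: x 1.6 y -0.2 h 0.9 mm ang -3.1 tilt err 0.35
F tool [0.1 0.9 5.5] T tool [-0.31  0.22  0.05] grip 0.251 t 13.05 q [-0.24 -0.18  2.02  0.17  0.87 -1.9 ]
twist [0.1, 0.3, -0.1] dp [0.7, 0.4, 0.9]
```

Call:
step_arm(
  twist=[
    [0,0,0],
    [0,0,0],
    [0,0,0],
    [0,0,0],
    [0,0,0],
  ],
  dp=[
    [0,0,2],
    [0,0,4],
    [0,0,6],
    [0,0,8],
    [0,0,8],
  ],
  claw=[0.1,0.1,0.1,0.1,0.1],
)

```text
time_s: 13.55
position: [0.5282, 0.0034, 0.2217]
ee_rot: [0.23, -0.002, 0.973, 0.013]
force: [-12.0, 1.5, 16.1]
grip_width: 0.245
grip_force: 65.1
```

```bash
python3 st.py
```

```text
tip rel: x 6.0 y -0.9 h -3.3 mm ang -3.0 tilt err 0.62
F tool [  3.5   2.  -19.7] T tool [-0.65  1.3  -0.01] grip 0.245 t 13.55 q [-0.24 -0.17  2.02  0.17  0.85 -1.9 ]
twist [0.1, 0.6, 0.0] dp [4.4, 0.7, -3.3]
```

Call:
step_arm(
  twist=[
    [0,0,0],
    [0,0,5],
    [0,0,10],
    [0,0,15],
    [0,0,20],
    [0,0,25],
    [0,0,30],
    [0,0,30],
  ],
  dp=[
    [3,0,0],
    [4,0,0],
    [4,0,0],
    [4,0,0],
    [4,0,0],
    [4,0,0],
    [4,0,0],
    [4,0,0],
  ],
  claw=[0.1,0.1,0.1,0.1,0.1,0.1,0.1,0.1],
)

```text
time_s: 14.35
position: [0.5259, 0.002, 0.2206]
ee_rot: [0.221, 0.25, 0.94, 0.071]
force: [-8.9, -0.3, 13.0]
grip_width: 0.246
grip_force: 64.3
```

```bash
python3 st.py
```

```text
tip rel: x 3.9 y -2.6 h -3.2 mm ang -33.0 tilt err 0.84
F tool [  1.8  -1.1 -15.6] T tool [0.48 0.23 0.06] grip 0.246 t 14.35 q [-0.24 -0.18  2.03  0.17  0.85 -1.38]
twist [0.1, 0.8, -30.0] dp [2.7, 0.9, -3.2]
```

Call:
step_arm(
  twist=[
    [0,0,5],
    [0,0,10],
    [0,0,15],
    [0,0,20],
    [0,0,25],
    [0,0,30],
    [0,0,30],
  ],
  dp=[
    [1,0.5,0],
    [1.5,1,0],
    [1.5,1,0],
    [1.5,1,0],
    [1.5,1,0],
    [1.5,1,0],
    [1.5,1,0],
  ],
  claw=[0.1,0.1,0.1,0.1,0.1,0.1,0.1],
)

```text
time_s: 15.05
position: [0.5243, 0.002, 0.2199]
ee_rot: [0.195, 0.485, 0.844, 0.123]
force: [-11.5, -6.1, 14.8]
grip_width: 0.246
grip_force: 64.8
```

```bash
python3 st.py
```

```text
tip rel: x 1.9 y -3.0 h -3.2 mm ang -62.9 tilt err 0.77
F tool [ -3.2  -6.  -18.4] T tool [ 1.93 -0.84  0.01] grip 0.246 t 15.05 q [-0.24 -0.18  2.03  0.17  0.85 -0.85]
twist [0.1, 0.8, -59.9] dp [1.9, 0.9, -3.2]
```

Call:
step_arm(
  twist=[
    [0,0,4],
    [0,0,8],
    [0,0,12],
    [0,0,12],
  ],
  dp=[
    [0.5,0.5,0],
    [0.5,0.5,0],
    [0.5,0.5,0],
    [0.5,0.5,0],
  ],
  claw=[0.1,0.1,0.1,0.1],
)

```text
time_s: 15.45
position: [0.5241, 0.0028, 0.2197]
ee_rot: [0.181, 0.57, 0.789, 0.143]
force: [-13.5, -5.2, 16.0]
grip_width: 0.244
grip_force: 65.2
```

```bash
python3 st.py
```

```text
tip rel: x 1.4 y -2.1 h -3.2 mm ang -74.9 tilt err 0.70
F tool [ -3.   -6.2 -20.4] T tool [ 1.94 -1.08 -0.02] grip 0.244 t 15.45 q [-0.24 -0.18  2.03  0.16  0.85 -0.64]
twist [0.1, 0.7, -71.9] dp [1.2, 0.5, -3.2]
```

Call:
step_arm(
  twist=[
    [0,0,4],
    [0,0,8],
    [0,0,12],
    [0,0,12],
  ],
  dp=[
    [0,0,0],
    [0,0,0],
    [0,0,0],
    [0,0,0],
  ],
  claw=[0.1,0.1,0.1,0.1],
)

```text
time_s: 15.85
position: [0.5239, 0.0032, 0.2196]
ee_rot: [0.164, 0.649, 0.725, 0.161]
force: [-13.7, -5.3, 15.8]
grip_width: 0.243
grip_force: 65.7
```

```bash
python3 st.py; python3 -c "
from h import *
print(arm.sense()['tau'].round(2));shot('side','s8')"
```

```text
tip rel: x 1.1 y -1.6 h -3.3 mm ang -86.8 tilt err 0.66
F tool [ -4.3  -5.7 -20.3] T tool [ 1.71 -1.09 -0.51] grip 0.243 t 15.85 q [-0.24 -0.18  2.03  0.17  0.85 -0.43]
twist [0.2, 0.7, -83.8] dp [0.8, 0.5, -3.3]
[  2.21 -14.78 -26.65   2.64  -3.02   0.7 ]
```

Call:
step_arm(
  twist=[
    [0,0,3],
    [0,0,5],
    [0,0,5],
    [0,0,5],
  ],
  dp=[
    [0,0,0],
    [0,0,0],
    [0,0,0],
    [0,0,0],
  ],
  claw=[0.1,0.1,0.1,0.1],
)

```text
time_s: 16.3
position: [0.5238, 0.0032, 0.2195]
ee_rot: [0.157, 0.679, 0.697, 0.167]
force: [-12.8, -3.8, 15.4]
grip_width: 0.243
grip_force: 66.2
```

```bash
python3 st.py
```

```text
tip rel: x 1.0 y -1.6 h -3.3 mm ang -91.7 tilt err 0.65
F tool [ -3.3  -4.6 -19.6] T tool [ 1.51 -1.14 -0.8 ] grip 0.243 t 16.3 q [-0.24 -0.18  2.03  0.16  0.85 -0.34]
twist [0.2, 0.7, -88.7] dp [0.8, 0.5, -3.3]
```

Call:
step_arm(
  twist=[
    [0,0,4],
    [0,0,8],
    [0,0,8],
    [0,0,8],
  ],
  dp=[
    [0,0,0],
    [0,0,0],
    [0,0,0],
    [0,0,0],
  ],
  claw=[0.1,0.1,0.1,0.1],
)

```text
time_s: 16.7
position: [0.5238, 0.0037, 0.2195]
ee_rot: [0.145, 0.727, 0.647, 0.179]
force: [-12.5, -3.7, 16.0]
grip_width: 0.248
grip_force: 66.0
```

```bash
python3 st.py
```

```text
tip rel: x 1.0 y -1.0 h -3.3 mm ang -99.8 tilt err 0.62
F tool [ -3.7  -3.6 -19.9] T tool [ 1.39 -1.12 -0.35] grip 0.248 t 16.7 q [-0.23 -0.18  2.03  0.17  0.85 -0.2 ]
twist [0.3, 0.6, -96.8] dp [0.5, 0.5, -3.3]
```

Call:
step_arm(
  twist=[
    [0,0,-6],
    [0,0,-12],
    [0,0,-18],
    [0,0,-18],
  ],
  dp=[
    [0,0,0],
    [0,0,0],
    [0,0,0],
    [0,0,0],
  ],
  claw=[0.1,0.1,0.1,0.1],
)

```text
time_s: 17.1
position: [0.524, 0.0039, 0.2196]
ee_rot: [0.171, 0.616, 0.753, 0.154]
force: [-12.7, -2.9, 15.0]
grip_width: 0.243
grip_force: 65.5
```

```bash
python3 st.py
python3 - <<'E'
from h import *
im=shot('wrist','w8');a=im[0:384]
# bar direction in tool frame: red mask axis
h=cv2.cvtColor(im,cv2.COLOR_BGR2HSV);m=(((h[...,0]<10)|(h[...,0]>170))&(h[...,1]>140)&(h[...,2]>50))
for f in('w6','w8'):
    im=cv2.imread(f'pics/{f}.png');h=cv2.cvtColor(im,cv2.COLOR_BGR2HSV);m=(((h[...,0]<10)|(h[...,0]>170))&(h[...,1]>140)&(h[...,2]>50))
    for r in range(130,380,25):
        c=np.where(m[r,180:330])[0];print(f,r,(c.min()+180,c.max()+180) if len(c) else None,end=' ')
    print()
E
```

```text
tip rel: x 1.3 y -0.8 h -3.3 mm ang -81.8 tilt err 0.64
F tool [ -1.5  -5.  -19.1] T tool [ 1.5  -0.48 -0.15] grip 0.243 t 17.1 q [-0.24 -0.18  2.03  0.17  0.85 -0.52]
twist [0.3, 0.6, -78.8] dp [0.2, 0.3, -3.3]
w6 130 None w6 155 (np.int64(225), np.int64(278)) w6 180 None w6 205 (np.int64(224), np.int64(279)) w6 230 (np.int64(224), np.int64(278)) w6 255 (np.int64(224), np.int64(278)) w6 280 (np.int64(226), np.int64(276)) w6 305 (np.int64(226), np.int64(276)) w6 330 (np.int64(227), np.int64(275)) w6 355 (np.int64(228), np.int64(274)) 
w8 130 None w8 155 (np.int64(224), np.int64(277)) w8 180 None w8 205 (np.int64(223), np.int64(278)) w8 230 (np.int64(224), np.int64(277)) w8 255 (np.int64(224), np.int64(278)) w8 280 (np.int64(226), np.int64(277)) w8 305 (np.int64(226), np.int64(276)) w8 330 (np.int64(227), np.int64(277)) w8 355 (np.int64(228), np.int64(276))
```

Call:
step_arm(
  twist=[
    [0,0,2],
    [0,0,4],
    [0,0,4],
    [0,0,4],
    [0,0,4],
    [0,0,4],
    [0,0,4],
    [0,0,4],
    [0,0,4],
    [0,0,4],
  ],
  dp=[
    [0,0,-2],
    [0,0,-5],
    [0,0,-10],
    [0,0,-15],
    [0,0,-20],
    [0,0,-30],
    [0,0,-40],
    [0,0,-55],
    [0,0,-70],
    [0,0,-70],
  ],
  claw=[0.1,0.1,0.1,0.1,0.1,0.1,0.1,0.1,0.1,0.1],
)

```text
time_s: 18.15
position: [0.493, 0.0031, 0.2814]
ee_rot: [0.165, 0.644, 0.73, 0.162]
force: [0.6, -1.0, 0.8]
grip_width: 0.1
grip_force: 0.0
```

```bash
python3 st.py; python3 -c "
from h import *
rel([.53,.03,.33],pose(200,15,3))"
```

```text
tip rel: x 0.8 y 0.6 h 65.8 mm ang -86.0 tilt err 0.69
F tool [-1.   0.7 -0.5] T tool [ 0.2   0.02 -0.  ] grip 0.1 t 18.15 q [-0.26 -0.32  2.01  0.16  1.02 -0.44]
twist [0.5, 0.6, -83.0] dp [-0.7, 0.1, 65.8]
twist [7.6, 11.1, -102.4] dp [20.8, 57.7, -26.2]
```

I twisted the wrong way for the withdrawal, and the key slid out of the grip. It should still be standing in the socket. I open the gripper and locate it.

Call:
step_arm(
  twist=[
    [0,0,0],
    [0,0,0],
    [0,0,0],
  ],
  dp=[
    [0,0,-15],
    [0,0,-20],
    [0,0,-20],
  ],
  claw=[0.6,1,1],
)

```text
time_s: 18.45
position: [0.483, 0.0031, 0.297]
ee_rot: [0.163, 0.644, 0.73, 0.161]
force: [0.3, 0.2, -0.0]
grip_width: 0.599
grip_force: 0.0
```

```bash
python3 st.py
python3 - <<'E'
import fitkey; from fitkey import *
fitkey.LEAN=0
for n,f in(('wrist','w9'),('side','s9'),('top','t9')): shot(n,f)
d=np.load('sock.npz');S,zs,xs0,ys0=[d[k] for k in('S','zs','xs0','ys0')]
a=np.radians(-82);kx=np.cos(a)*xs0+np.sin(a)*ys0
Rk=Ro.from_matrix(np.array([kx,np.cross(zs,kx),zs]).T)
t=np.array([.0253,-.4531,0]);yw=(Ro.from_rotvec(t).inv()*Rk).as_euler('zyx')[0]
C=S+.162*zs;print('pred C',C,np.degrees(yw))
for v in(['w9'],['w9','s9'],['s9']):
    q=fit(v,[*C,yw,t[0],t[1]],100 if v[0]=='w9' else 45)
    R=Ro.from_rotvec([q[4],q[5],0])*Ro.from_euler('z',q[3]);x=R.apply([1,0,0]);z=R.apply([0,0,1])
    print(v,'ang',np.degrees(np.arctan2(x@ys0,x@xs0)),'z in sock',np.round([z@xs0,z@ys0,z@zs],3),'dC sock',np.round(1000*np.array([(q[:3]-C)@e for e in(xs0,ys0,zs)]),1))
im=cv2.imread('pics/w9.png');cv2.imwrite('pics/w9b.png',im)
E
```

```text
tip rel: x -2.0 y 1.4 h 84.1 mm ang -86.0 tilt err 0.46
F tool [0.1 0.3 0.2] T tool [ 0.23 -0.01 -0.04] grip 0.599 t 18.45 q [-0.27 -0.36  2.    0.16  1.07 -0.44]
twist [0.4, 0.3, -83.0] dp [-1.5, 2.4, 84.2]
pred C [0.51749461 0.00373577 0.23350464] -78.8004111339383
C [0.5065 0.0013 0.2256] x [ 0.146 -0.988 -0.044] z [-0.423 -0.102  0.9  ] tip [0.575  0.0179 0.0797] iou [0.912]
['w9'] ang -86.39966599683217 z in sock [ 0.01  -0.079  0.997] dC sock [-13.5  -1.8  -2.2]
C [0.5065 0.0013 0.2256] x [ 0.146 -0.988 -0.044] z [-0.423 -0.102  0.9  ] tip [0.575  0.0179 0.0797] iou [0.912 0.   ]
['w9', 's9'] ang -86.39966599683217 z in sock [ 0.01  -0.079  0.997] dC sock [-13.5  -1.8  -2.2]
C [0.5282 0.0335 0.2034] x [ 0.033 -0.996  0.088] z [-0.769  0.031  0.639] tip [0.6528 0.0285 0.0999] iou [0.829]
['s9'] ang -88.92263168405889 z in sock [-0.408  0.074  0.91 ] dC sock [ -2.1  29.1 -32.5]
```

```bash
cat > fit2.py <<'E'
from h import *
from scipy.optimize import minimize
d=np.load('sock.npz');S,zs,xs0,ys0=[d[k] for k in('S','zs','xs0','ys0')]
Rs=Ro.from_matrix(np.array([xs0,ys0,zs]).T)
B=np.array([[i,j,k] for i in(-1,1) for j in(-1,1) for k in(-1,1)])*[.055,.011,.012]
def red(f):
    h=cv2.cvtColor(cv2.imread(f'pics/{f}.png'),cv2.COLOR_BGR2HSV);m=(((h[...,0]<10)|(h[...,0]>170))&(h[...,1]>140)&(h[...,2]>50)).astype(np.uint8)
    return cv2.morphologyEx(m,cv2.MORPH_CLOSE,np.ones((5,5)))
def key(q,base=None):  # lean x,y (rad), ang deg, height
    R=Rs*Ro.from_rotvec([q[0],q[1],0])*Ro.from_euler('z',q[2]); z=R.apply([0,0,1])
    return S+zs*(.007+q[3])+z*.155,R
def mask(f,C,R,shape):
    uv=np.array([proj(f,X) for X in C+R.apply(B)]);t=np.zeros(shape,np.uint8)
    cv2.fillConvexPoly(t,cv2.convexHull((uv*16).astype(np.int32)),1,shift=4);return t
def fit(views,q0):
    ms={}
    for f in views:
        m=red(f);C,R=key(q0);t=cv2.dilate(mask(f,C,R,m.shape),np.ones((25,25)))
        n,l,st,_=cv2.connectedComponentsWithStats(m);ov=[((l==k)&(t>0)).sum() for k in range(1,n)];k=1+int(np.argmax(ov));ms[f]=(l==k).astype(np.uint8);print(f,'area',st[k])
    def io(q):
        C,R=key(q);o=[]
        for f,m in ms.items():
            t=mask(f,C,R,m.shape);o.append((t&m).sum()/max((t|m).sum(),1))
        return np.array(o)
    q=np.array(q0,float)
    for _ in range(3):
        sim=np.vstack([q]+[q+e for e in np.diag([.05,.05,.08,.006])])
        q=minimize(lambda q:np.sum(1-io(q))+20*q[3]**2,q,method='Nelder-Mead',options=dict(initial_simplex=sim,maxiter=300)).x
    C,R=key(q);print(views,'lean deg',np.degrees(q[:2]).round(1),'ang',np.degrees(q[2]).round(1),'h',q[3].round(4),'C',C.round(4),'iou',io(q).round(3));return q
E
python3 - <<'E'
from fit2 import *
q0=[0,-.08,np.radians(-82),0]
q=fit(['w9'],q0);q=fit(['w9','s9'],q);fit(['s9'],q)
p,R=tool();C,Rk=key(q);print('C in tool',R.inv().apply(C-p).round(4),'bar dir tool',R.inv().apply(Rk.apply([1,0,0])).round(3),'z',R.inv().apply(Rk.apply([0,0,1])).round(3))
E
```

```text
w9 area [ 214  122   54  178 5792]
['w9'] lean deg [ 0.9 -4.9] ang -86.0 h -0.0067 C [0.509  0.0007 0.2212] iou [0.894]
w9 area [ 214  122   54  178 5792]
s9 area [248 164  29  20 215]
['w9', 's9'] lean deg [ 0.9 -4.9] ang -86.0 h -0.0061 C [0.5087 0.0008 0.2218] iou [0.893 0.601]
s9 area [248 164  29  20 215]
['s9'] lean deg [ 0.2 -5.8] ang -89.0 h -0.0017 C [0.5045 0.0024 0.2244] iou [0.629]
C in tool [-0.0037 -0.0091  0.0774] bar dir tool [-1.     0.001  0.008] z [-0.009 -0.081 -0.997]
```

Call:
step_arm(
  twist=[
    [0,0,-1],
    [0.3,0.3,-2],
    [0.3,0.3,-2],
    [0.3,0.3,-2],
    [0.3,0.3,-2],
    [0.3,0.3,-2],
    [0.3,0.3,-2],
    [0.3,0.3,-2],
  ],
  dp=[
    [-1.5,2.4,15],
    [-1.5,2.4,35],
    [-1.5,2.4,55],
    [-1.5,2.4,70],
    [-1.5,2.4,80],
    [-1.5,2.4,88],
    [-1.5,2.4,92],
    [-1.5,2.4,92],
  ],
  claw=[0.8,0.8,0.8,0.8,0.8,0.8,0.8,0.8],
)

```text
time_s: 19.4
position: [0.5252, 0.0048, 0.2139]
ee_rot: [0.16, 0.631, 0.742, 0.157]
force: [0.3, 0.6, -0.0]
grip_width: 0.8
grip_force: 0.0
```

```bash
python3 st.py
```

```text
tip rel: x -1.8 y 1.6 h -9.0 mm ang -84.0 tilt err 0.38
F tool [0.5 0.3 0.2] T tool [ 0.21  0.01 -0.02] grip 0.8 t 19.4 q [-0.24 -0.16  2.03  0.18  0.85 -0.49]
twist [0.2, -0.3, -81.0] dp [-0.7, 1.5, -9.0]
```

Call:
step_arm(
  twist=[
    [0,0,0],
    [0,0,0],
    [0,0,0],
    [0,0,0],
    [0,0,0],
    [0,0,0],
    [0,0,0],
  ],
  dp=[
    [-1,2,0],
    [-1,2,0],
    [-1,2,0],
    [-1,2,0],
    [-1,2,0],
    [-1,2,0],
    [-1,2,0],
  ],
  claw=[0.6,0.1,0.1,0.1,0.1,0.1,0.1],
)

```text
time_s: 20.1
position: [0.526, 0.004, 0.2148]
ee_rot: [0.16, 0.631, 0.743, 0.156]
force: [-4.6, -1.0, 1.7]
grip_width: 0.255
grip_force: 58.7
```

```bash
python3 st.py
```

```text
tip rel: x -1.0 y 0.8 h -8.5 mm ang -84.0 tilt err 0.41
F tool [-0.3 -3.5 -3.6] T tool [ 1.04 -0.07 -0.11] grip 0.255 t 20.1 q [-0.24 -0.16  2.02  0.18  0.86 -0.49]
twist [0.1, -0.4, -81.0] dp [0.2, 0.5, -8.5]
```

Call:
step_arm(
  twist=[
    [0,0,0],
    [0,0,3],
    [0,0,6],
    [0,0,6],
  ],
  dp=[
    [0,0,3],
    [0,0,6],
    [0,0,6],
    [0,0,6],
  ],
  claw=[0.1,0.1,0.1,0.1],
)

```text
time_s: 20.5
position: [0.5303, 0.0036, 0.2159]
ee_rot: [0.154, 0.668, 0.709, 0.166]
force: [-27.9, -1.4, 32.2]
grip_width: 0.249
grip_force: 68.2
```

```bash
python3 st.py
```

```text
tip rel: x 4.1 y -0.1 h -9.4 mm ang -89.9 tilt err 0.29
F tool [  0.4 -10.9 -41.2] T tool [3.06 0.06 0.02] grip 0.249 t 20.5 q [-0.24 -0.15  2.01  0.18  0.85 -0.38]
twist [0.3, -0.1, -86.9] dp [0.9, -3.7, -9.4]
```

Call:
step_arm(
  twist=[
    [0,0,0],
    [0,0,2],
    [0,0,4],
    [0,0,4],
  ],
  dp=[
    [0,0,-3],
    [0,-3,-4],
    [0,-3,-4],
    [0,-3,-4],
  ],
  claw=[0.1,0.1,0.1,0.1],
)

```text
time_s: 20.9
position: [0.5268, 0.0037, 0.2147]
ee_rot: [0.148, 0.693, 0.684, 0.172]
force: [-3.9, -0.6, 6.1]
grip_width: 0.255
grip_force: 60.4
```

```bash
python3 st.py
python3 - <<'E'
from h import *
shot('wrist','w10');im=cv2.imread('pics/w10.png');h=cv2.cvtColor(im,cv2.COLOR_BGR2HSV);m=(((h[...,0]<10)|(h[...,0]>170))&(h[...,1]>140)&(h[...,2]>50))
for r in range(130,380,25):
    c=np.where(m[r,180:330])[0];print(r,(c.min()+180,c.max()+180) if len(c) else None,end=' ')
E
```

```text
tip rel: x 0.8 y 0.2 h -9.0 mm ang -94.0 tilt err 0.39
F tool [-0.4 -0.8 -7.2] T tool [ 0.14  0.05 -0.07] grip 0.255 t 20.9 q [-0.24 -0.16  2.03  0.18  0.85 -0.32]
twist [0.4, -0.1, -91.0] dp [0.6, -0.1, -9.0]
130 None 155 (np.int64(222), np.int64(280)) 180 None 205 (np.int64(222), np.int64(280)) 230 (np.int64(223), np.int64(280)) 255 (np.int64(223), np.int64(280)) 280 (np.int64(224), np.int64(278)) 305 (np.int64(225), np.int64(278)) 330 (np.int64(226), np.int64(279)) 355 (np.int64(227), np.int64(277))
```

Call:
step_arm(
  twist=[
    [0,0,0],
    [0,0,0],
    [0,0,0],
    [0,0,0],
    [0,0,0],
    [0,0,0],
  ],
  dp=[
    [0,0,-3],
    [0,0,-6],
    [0,0,-10],
    [0,0,-14],
    [0,0,-18],
    [0,0,-18],
  ],
  claw=[0.1,0.1,0.1,0.1,0.1,0.1],
)

```text
time_s: 21.55
position: [0.514, 0.0044, 0.2174]
ee_rot: [0.141, 0.695, 0.684, 0.168]
force: [29.2, 1.1, -45.6]
grip_width: 0.248
grip_force: 78.0
```

```bash
python3 st.py
```

```text
tip rel: x -12.1 y 2.4 h -0.9 mm ang -94.3 tilt err 0.92
F tool [-0.5  7.  53.7] T tool [-1.88 -0.23 -0.  ] grip 0.248 t 21.55 q [-0.25 -0.19  2.04  0.18  0.88 -0.31]
twist [-0.2, -1.0, -91.3] dp [-0.1, 10.2, -1.1]
```

Call:
step_arm(
  twist=[
    [0,0,-2],
    [0,0,-4],
    [0,0,-6],
    [0,0,-6],
  ],
  dp=[
    [0,4,4],
    [0,7,8],
    [0,7,8],
    [0,7,8],
  ],
  claw=[0.1,0.1,0.1,0.1],
)

```text
time_s: 21.95
position: [0.5248, 0.004, 0.2221]
ee_rot: [0.152, 0.657, 0.721, 0.161]
force: [-5.7, -0.1, 0.7]
grip_width: 0.247
grip_force: 64.8
```

```bash
python3 st.py
```

```text
tip rel: x 0.5 y 1.0 h -1.4 mm ang -88.0 tilt err 0.63
F tool [ 0.4 -4.8 -3.1] T tool [1.5  0.13 0.09] grip 0.247 t 21.95 q [-0.24 -0.17  2.01  0.17  0.88 -0.41]
twist [0.0, -0.7, -85.0] dp [0.3, -1.6, -1.4]
```

Call:
step_arm(
  twist=[
    [0,0,0],
    [0,0,0],
    [0,0,0],
  ],
  dp=[
    [0,-3,0],
    [0,-4,-1],
    [0,-4,-1],
  ],
  claw=[0.1,0.1,0.1],
)

```text
time_s: 22.25
position: [0.5227, 0.0037, 0.2213]
ee_rot: [0.154, 0.657, 0.72, 0.163]
force: [7.6, 0.3, -11.5]
grip_width: 0.248
grip_force: 62.1
```

```bash
python3 st.py|head -2
```

```text
tip rel: x -0.9 y 0.8 h -1.2 mm ang -88.1 tilt err 0.46
F tool [-0.3  1.8 13.7] T tool [-0.38  0.3   0.09] grip 0.248 t 22.25 q [-0.24 -0.18  2.02  0.18  0.87 -0.42]
```

Call:
step_arm(
  twist=[
    [0,0,3],
    [0,0,-3],
    [0,0,3],
    [0,0,0],
    [0,0,0],
  ],
  dp=[
    [0,0.5,-2],
    [0,1,-4],
    [0,1,-4],
    [0,1,-4],
    [0,1,-4],
  ],
  claw=[0.1,0.1,0.1,0.1,0.1],
)

```text
time_s: 22.75
position: [0.5204, 0.0039, 0.2209]
ee_rot: [0.152, 0.658, 0.72, 0.162]
force: [18.7, 0.6, -30.5]
grip_width: 0.241
grip_force: 61.9
```

```bash
python3 st.py|head -2
```

```text
tip rel: x -3.9 y 1.4 h -0.6 mm ang -88.1 tilt err 0.65
F tool [-0.9  3.6 35.6] T tool [-1.21 -0.08  0.04] grip 0.241 t 22.75 q [-0.24 -0.18  2.02  0.18  0.88 -0.42]
```

Call:
step_arm(
  twist=[
    [0,0,-4],
    [0,0,-9],
    [0,0,-14],
    [0,0,-14],
  ],
  dp=[
    [0,1,3],
    [0,3,4],
    [0,3,4],
    [0,3,4],
  ],
  claw=[0.1,0.1,0.1,0.1],
)

```text
time_s: 23.15
position: [0.5234, 0.0037, 0.2219]
ee_rot: [0.17, 0.564, 0.796, 0.14]
force: [-5.2, -0.7, -1.1]
grip_width: 0.245
grip_force: 66.1
```

```bash
python3 st.py
```

```text
tip rel: x -1.3 y 0.8 h -1.0 mm ang -73.9 tilt err 0.72
F tool [ 1.  -5.1 -1.2] T tool [ 1.91  0.41 -0.01] grip 0.245 t 23.15 q [-0.24 -0.17  2.01  0.17  0.88 -0.66]
twist [-0.0, -0.8, -70.9] dp [0.4, -0.1, -1.0]
```

Call:
step_arm(
  twist=[
    [0,0,0],
    [0,0,0],
    [0,0,0],
    [0,0,0],
  ],
  dp=[
    [0,-3,0],
    [0,-3,-2],
    [0,-2,-5],
    [0,-2,-5],
  ],
  claw=[0.1,0.1,0.1,0.1],
)

```text
time_s: 23.55
position: [0.5204, 0.0036, 0.2215]
ee_rot: [0.17, 0.565, 0.795, 0.142]
force: [19.1, 1.2, -34.6]
grip_width: 0.243
grip_force: 63.1
```

```bash
python3 st.py
```

```text
tip rel: x -3.8 y 1.1 h -0.1 mm ang -74.2 tilt err 0.70
F tool [-0.8  2.3 39.5] T tool [-0.79 -0.15  0.03] grip 0.243 t 23.55 q [-0.24 -0.18  2.02  0.18  0.88 -0.66]
twist [0.1, -0.7, -71.2] dp [-0.4, 2.6, -0.1]
```

The key has apparently cammed past its play and wedged in the socket, so it drags the screw with it. I push home and turn on clockwise to the next hex seat, watching the torque.

Call:
step_arm(
  twist=[
    [0,0,0],
    [0,0,5],
    [0,0,10],
    [0,0,15],
    [0,0,20],
    [0,0,20],
  ],
  dp=[
    [0,3,5],
    [0,3,8],
    [0,3,8],
    [0,3,8],
    [0,3,8],
    [0,3,8],
  ],
  claw=[0.1,0.1,0.1,0.1,0.1,0.1],
)

```text
time_s: 24.15
position: [0.5265, 0.0039, 0.2232]
ee_rot: [0.144, 0.694, 0.685, 0.168]
force: [-17.6, -0.4, 10.9]
grip_width: 0.246
grip_force: 72.2
```

```bash
python3 st.py
```

```text
tip rel: x 2.5 y 0.6 h -1.2 mm ang -94.0 tilt err 0.54
F tool [ -0.  -11.1 -17.5] T tool [ 3.33 -0.3  -0.05] grip 0.246 t 24.15 q [-0.24 -0.17  2.01  0.17  0.88 -0.31]
twist [-0.1, -0.6, -91.0] dp [0.1, -3.6, -1.2]
```

Call:
step_arm(
  twist=[
    [0,0,3],
    [0,0,6],
    [0,0,6],
  ],
  dp=[
    [0,0,0],
    [0,0,0],
    [0,0,0],
  ],
  claw=[0.1,0.1,0.1],
)

```text
time_s: 24.45
position: [0.5265, 0.0039, 0.2231]
ee_rot: [0.135, 0.728, 0.648, 0.176]
force: [-16.9, -1.1, 9.8]
grip_width: 0.247
grip_force: 72.0
```

```bash
python3 st.py|head -2
```

```text
tip rel: x 2.5 y 0.7 h -1.3 mm ang -99.9 tilt err 0.54
F tool [ -1.9 -10.8 -16.1] T tool [ 3.24 -0.5  -0.09] grip 0.247 t 24.45 q [-0.24 -0.17  2.01  0.17  0.88 -0.2 ]
```

Call:
step_arm(
  twist=[
    [0,0,3],
    [0,0,6],
    [0,0,6],
  ],
  dp=[
    [0,0,0],
    [0,0,0],
    [0,0,0],
  ],
  claw=[0.1,0.1,0.1],
)

```text
time_s: 24.75
position: [0.5265, 0.004, 0.2228]
ee_rot: [0.126, 0.761, 0.609, 0.182]
force: [-13.9, -1.6, 8.1]
grip_width: 0.24
grip_force: 71.5
```

```bash
python3 st.py|head -2
```

```text
tip rel: x 2.4 y 0.8 h -1.6 mm ang -106.0 tilt err 0.55
F tool [ -3.2  -8.6 -13.4] T tool [ 3.   -0.84 -0.02] grip 0.24 t 24.75 q [-0.24 -0.17  2.01  0.17  0.88 -0.1 ]
```

Call:
step_arm(
  twist=[
    [0,0,4],
    [0,0,8],
    [0,0,8],
  ],
  dp=[
    [1,-2,0],
    [1,-4,0],
    [1,-4,0],
  ],
  claw=[0.1,0.1,0.1],
)

```text
time_s: 25.05
position: [0.5249, 0.005, 0.2217]
ee_rot: [0.115, 0.802, 0.554, 0.192]
force: [-7.2, -2.8, 2.2]
grip_width: 0.248
grip_force: 69.3
```

```bash
cat > bar.py <<'E'
from h import *
shot('wrist','wb');im=cv2.imread('pics/wb.png');h=cv2.cvtColor(im,cv2.COLOR_BGR2HSV);m=(((h[...,0]<10)|(h[...,0]>170))&(h[...,1]>140)&(h[...,2]>50))
for r in (155,205,255,305,355):
    c=np.where(m[r,150:360])[0];print(r,(c.min()+150,c.max()+150) if len(c) else None,end=' ')
print()
E
python3 st.py|head -2; python3 bar.py
```

```text
tip rel: x 1.2 y 1.5 h -1.9 mm ang -114.0 tilt err 0.28
F tool [-4.5 -4.2 -5.2] T tool [ 1.34 -1.25  0.11] grip 0.248 t 25.05 q [-0.24 -0.17  2.02  0.17  0.87  0.05]
155 (np.int64(223), np.int64(280)) 205 (np.int64(223), np.int64(280)) 255 (np.int64(223), np.int64(279)) 305 (np.int64(225), np.int64(277)) 355 (np.int64(227), np.int64(275))
```

Call:
step_arm(
  twist=[
    [0,0,5],
    [0,0,10],
    [0,0,10],
  ],
  dp=[
    [0,0,0],
    [0,0,0],
    [0,0,0],
  ],
  claw=[0.1,0.1,0.1],
)

```text
time_s: 25.4
position: [0.5251, 0.0051, 0.2209]
ee_rot: [0.097, 0.847, 0.482, 0.202]
force: [-2.8, -1.9, -3.7]
grip_width: 0.243
grip_force: 68.3
```

```bash
python3 st.py|head -2; python3 bar.py
```

```text
tip rel: x 1.0 y 1.7 h -2.7 mm ang -124.0 tilt err 0.31
F tool [-3.8 -2.5  2.1] T tool [ 0.71 -1.28 -0.01] grip 0.243 t 25.4 q [-0.24 -0.17  2.02  0.17  0.87  0.22]
155 (np.int64(223), np.int64(280)) 205 (np.int64(223), np.int64(280)) 255 (np.int64(223), np.int64(279)) 305 (np.int64(225), np.int64(277)) 355 (np.int64(217), np.int64(276))
```

Call:
step_arm(
  twist=[
    [0,0,4],
    [0,0,8],
    [0,0,8],
  ],
  dp=[
    [0,0,1],
    [0,0,2],
    [0,0,2],
  ],
  claw=[0.1,0.1,0.1],
)

```text
time_s: 25.75
position: [0.5263, 0.0055, 0.2191]
ee_rot: [0.083, 0.878, 0.422, 0.208]
force: [-2.0, -2.0, -4.5]
grip_width: 0.248
grip_force: 68.2
```

```bash
python3 st.py
```

```text
tip rel: x 1.5 y 2.1 h -4.8 mm ang -131.9 tilt err 0.33
F tool [-3.9 -1.6  3.1] T tool [ 0.49 -1.41 -0.03] grip 0.248 t 25.75 q [-0.23 -0.17  2.02  0.17  0.86  0.36]
twist [0.1, -0.4, -128.9] dp [-2.0, -0.4, -4.8]
```

Call:
step_arm(
  twist=[
    [0,0,0],
    [0,0,0],
    [0,0,0],
    [0,0,0],
  ],
  dp=[
    [-1,0,2],
    [-1,0,4],
    [-1,0,6],
    [-1,0,6],
  ],
  claw=[0.1,0.1,0.1,0.1],
)

```text
time_s: 26.15
position: [0.5294, 0.0055, 0.2172]
ee_rot: [0.083, 0.878, 0.422, 0.21]
force: [-15.6, -0.9, 14.6]
grip_width: 0.249
grip_force: 72.1
```

```bash
python3 st.py
```

```text
tip rel: x 3.8 y 2.1 h -7.9 mm ang -131.9 tilt err 0.40
F tool [ -5.   -5.8 -20. ] T tool [ 1.8  -1.53  0.01] grip 0.249 t 26.15 q [-0.23 -0.16  2.01  0.18  0.86  0.35]
twist [0.3, -0.4, -128.9] dp [-3.2, -2.0, -8.0]
```

Call:
step_arm(
  twist=[
    [0,0,3],
    [0,0,6],
    [0,0,6],
  ],
  dp=[
    [-2,-2,-1],
    [-2,-2,-1],
    [-2,-2,-1],
  ],
  claw=[0.1,0.1,0.1],
)

```text
time_s: 26.45
position: [0.5274, 0.0048, 0.2163]
ee_rot: [0.073, 0.899, 0.375, 0.215]
force: [-6.6, -1.3, 5.2]
grip_width: 0.241
grip_force: 69.9
```

```bash
python3 st.py|head -2
```

```text
tip rel: x 2.1 y 1.4 h -7.8 mm ang -138.0 tilt err 0.42
F tool [-3.3 -1.8 -7.6] T tool [ 0.65 -0.97 -0.14] grip 0.241 t 26.45 q [-0.24 -0.16  2.02  0.18  0.85  0.46]
```

Call:
step_arm(
  twist=[
    [0,0,3],
    [0,0,5],
    [0,0,5],
  ],
  dp=[
    [0,0,0],
    [0,0,0],
    [0,0,0],
  ],
  claw=[0.1,0.1,0.1],
)

```text
time_s: 26.75
position: [0.5274, 0.0047, 0.2163]
ee_rot: [0.064, 0.914, 0.336, 0.218]
force: [-7.2, -1.7, 4.0]
grip_width: 0.246
grip_force: 70.0
```

```bash
python3 st.py|head -2
```

```text
tip rel: x 2.0 y 1.2 h -7.8 mm ang -142.8 tilt err 0.38
F tool [-4.6 -1.9 -6.8] T tool [ 0.42 -1.08 -0.48] grip 0.246 t 26.75 q [-0.24 -0.16  2.02  0.18  0.85  0.54]
```

Torque rises exactly one hex pitch later than before (−0.48 N m, well above the 0.2 N m drag): the screw is at its stop with the key home. Now unwind only to the centre of the play and withdraw.

Call:
step_arm(
  twist=[
    [0,0,-4],
    [0,0,-8],
    [0,0,-10],
    [0,0,-10],
  ],
  dp=[
    [-1,0,0],
    [-1,0,-1],
    [-1,0,-1],
    [-1,0,-1],
  ],
  claw=[0.1,0.1,0.1,0.1],
)

```text
time_s: 27.15
position: [0.5264, 0.0044, 0.2159]
ee_rot: [0.082, 0.882, 0.414, 0.212]
force: [-1.0, -0.8, -1.1]
grip_width: 0.246
grip_force: 68.7
```

```bash
python3 st.py
```

```text
tip rel: x 1.0 y 1.1 h -7.7 mm ang -133.0 tilt err 0.45
F tool [-1.5 -0.5  0.5] T tool [ 0.13 -0.2  -0.  ] grip 0.246 t 27.15 q [-0.24 -0.17  2.02  0.18  0.85  0.37]
twist [0.5, -0.3, -130.0] dp [-0.3, -0.1, -7.7]
```

Call:
step_arm(
  twist=[
    [0,0,0],
    [0,0,0],
    [0,0,0],
    [0,0,0],
  ],
  dp=[
    [0,0,-2],
    [0,0,-4],
    [0,0,-6],
    [0,0,-6],
  ],
  claw=[0.1,0.1,0.1,0.1],
)

```text
time_s: 27.55
position: [0.5227, 0.0039, 0.2205]
ee_rot: [0.082, 0.882, 0.414, 0.211]
force: [3.1, -0.7, -1.7]
grip_width: 0.245
grip_force: 68.0
```

```bash
python3 st.py
```

```text
tip rel: x -0.7 y 0.8 h -2.0 mm ang -133.0 tilt err 0.35
F tool [0.7 2.1 2.8] T tool [-0.42  0.32  0.01] grip 0.245 t 27.55 q [-0.24 -0.18  2.02  0.18  0.87  0.37]
twist [0.3, -0.3, -130.0] dp [0.8, 0.6, -2.0]
```

Run:
```python
from h import *
rel([.53,.10,.34],pose(203))
```

```text
twist [30.0, 19.2, -149.3] dp [113.9, -18.9, -101.2]
```

Call:
step_arm(
  twist=[
    [0,0,0],
    [0,0,0],
    [0,0,0],
    [0,0,0],
    [30,19,-149],
    [30,19,-149],
    [30,19,-149],
    [30,19,-149],
    [30,19,-149],
    [30,19,-149],
    [30,19,-149],
    [30,19,-149],
    [30,19,-149],
    [30,19,-149],
    [30,19,-149],
    [30,19,-149],
    [30,19,-149],
    [30,19,-149],
    [30,19,-149],
    [30,19,-149],
  ],
  dp=[
    [0,0,-10],
    [0,0,-30],
    [0,0,-60],
    [0,0,-90],
    [10,-2,-100],
    [20,-4,-101],
    [30,-6,-101],
    [45,-8,-101],
    [60,-10,-101],
    [80,-12,-101],
    [100,-15,-101],
    [114,-19,-101],
    [114,-19,-101],
    [114,-19,-101],
    [114,-19,-101],
    [114,-19,-101],
    [114,-19,-101],
    [114,-19,-101],
    [114,-19,-101],
    [114,-19,-101],
  ],
  claw=[0.1,0.1,0.1,0.1,0.1,0.1,0.1,0.1,0.1,0.1,0.1,0.1,0.1,0.1,0.1,0.1,0.1,0.1,0.1,0.1],
)

```text
time_s: 29.55
position: [0.5285, 0.1, 0.3374]
ee_rot: [0.008, -0.068, 0.997, 0.028]
force: [0.6, 0.2, -4.5]
grip_width: 0.243
grip_force: 67.9
```

Run:
```python
from h import *
s=arm.sense();p,R=tool();print(p,s['force'],s['grip_width'],R.as_matrix()[:,2].round(3),R.as_matrix()[:,0].round(3))
im=shot('wrist','w11');shot('side','s11');shot('top','t11')
d=np.load('sock.npz');S,zs,xs0,ys0=[d[k] for k in('S','zs','xs0','ys0')]
P=S+.0155*zs;c=proj('w11',P);print('screw px',c)
h=cv2.cvtColor(im,cv2.COLOR_BGR2HSV);u,v=c.astype(int)
sub=h[max(v-30,0):v+30,max(u-30,0):u+30];m=(sub[...,0]>14)&(sub[...,0]<34)&(sub[...,1]>150)&(sub[...,2]>80)
ys,xs=np.where(m);print(len(xs))
if len(xs):
    uv=(xs.mean()+max(u-30,0),ys.mean()+max(v-30,0));o,dd=ray('w11',uv);X=o+dd*((P-o)@zs)/(dd@zs);r=X-P;print('dot',uv,np.linalg.norm(r),np.degrees(np.arctan2(r@ys0,r@xs0)))
```

```text
[0.5284519  0.10003134 0.33737074] [ 0.63506629  0.19427868 -4.5159023 ] 0.24292482333585647 [ 0.012  0.058 -0.998] [-0.991 -0.135 -0.02 ]
screw px [155.13231776 187.24517957]
5
dot (np.float64(142.4), np.float64(191.8)) 0.015138899513444666 -66.22309075112223
```

Run:
```python
from h import *
rel([.4745,.288,.30],pose(202.5))
```

```text
twist [3.1, 1.7, -15.2] dp [30.9, 190.3, 47.9]
```

Call:
step_arm(
  twist=[
    [0,0,-5],
    [3,2,-15],
    [3,2,-15],
    [3,2,-15],
    [3,2,-15],
    [3,2,-15],
    [3,2,-15],
  ],
  dp=[
    [5,45,0],
    [12,90,10],
    [20,140,30],
    [31,190,48],
    [31,190,48],
    [31,190,48],
    [31,190,48],
  ],
  claw=[0.1,0.1,0.1,0.1,0.1,0.1,0.1],
)

```text
time_s: 30.4
position: [0.4752, 0.2863, 0.301]
ee_rot: [-0.001, -0.194, 0.981, -0.0]
force: [0.4, 0.2, -4.5]
grip_width: 0.248
grip_force: 67.9
```

Run:
```python
from h import *
p,R=tool();print(p,R.as_matrix()[:,2].round(3),R.as_matrix()[:,0].round(3))
shot('wrist','w12');shot('side','s12');shot('top','t12')
hp=proj('w12',[.4455,.357,.062]);print('hole px',hp)
o=np.zeros((600,800,3),np.uint8)
def put(f,c,w,h,z,X,Y):
    im=cv2.imread(f'pics/{f}.png');x0=max(int(c[0]-w/2),0);y0=max(int(c[1]-h/2),0);print(f,x0,y0,z);a=cv2.resize(im[y0:y0+h,x0:x0+w],None,fx=z,fy=z,interpolation=cv2.INTER_CUBIC);o[Y:Y+a.shape[0],X:X+a.shape[1]]=a
put('w12',hp,100,100,4,0,0)
put('w11',(155,187),48,48,8,410,0)
tip=p+R.apply([0,0,.145]);print('tip px',proj('s12',tip))
put('s12',proj('s12',tip)+[0,-10],65,49,4,0,402)
put('t12',proj('t12',[.6,-.1,.15]),90,50,4,300,400)
cv2.imwrite('pics/m12.png',o)
```

```text
[0.47516139 0.28633215 0.30096463] [-0.003 -0.001 -1.   ] [-0.925 -0.38   0.003]
hole px [319.34352587 155.81186691]
w12 269 105 4
w11 131 163 8
tip px [205.24573384 160.38462438]
s12 172 125 4
t12 263 141 4
```

View pics/m12.png

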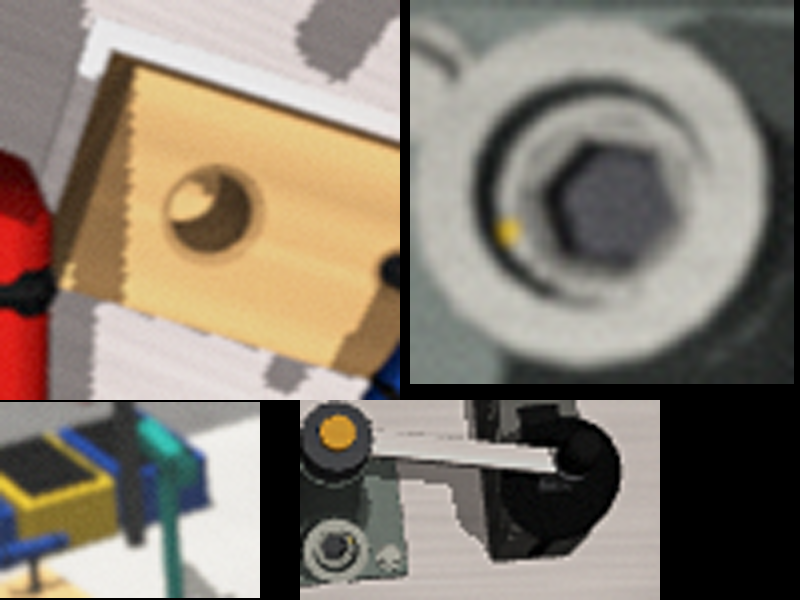

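Crops: hole rim centre at (214,208) → wrist px (322.1,156.6); yellow dot now at lower left of the head (turned ~65–69° clockwise); top view shows the mirror still over the pack's red end. Last: shank line check, then placing.

Run:
```python
from h import *
p,R=tool()
H=atz('w12',(214.5/4-.5+269,208.5/4-.5+105),.062);print('hole',H)
im=cv2.imread('pics/s12.png');g=cv2.cvtColor(im,cv2.COLOR_BGR2GRAY)
ts=np.linspace(0,.15,151);uv=np.array([proj('s12',p+R.apply([0,0,t])) for t in ts])
e=[np.array([proj('s12',p+R.apply([dx,0,t])) for t in ts]) for dx in(.01,-.01)]
for r in (130,138,144,150,154,157,159,161,163): print(r,'pred',np.interp(r,uv[:,1],uv[:,0]).round(1),g[r,196:214])
print('px/10mm toolx', (e[0]-uv)[100])
rel([H[0],H[1],.23],pose(202.5))
```

```text
hole [0.44514241 0.36035394 0.062     ]
130 pred 203.4 [ 60  51  51  38  48  51  45  54  51  57  83 115 130 143 143 145 141 140]
138 pred 204.0 [ 80  76  65  56  53  50  54  56  52  53  52  48  53  65  74  81  85 103]
144 pred 204.4 [150 183 184 155 106  66  57  51  56  56  53  58  54  53  64  68  72  74]
150 pred 204.8 [113 114 112 110  99  81  58  55  59  58  53  60  56  59  64  71  77  79]
154 pred 205.1 [113 109 112 109 104  75  60  55  54  54  58  58  58  68  82  88  89  83]
157 pred 205.3 [108 112 109 115 119 134 130  90  62  58  58  90 153 209 232 228 165 106]
159 pred 205.4 [140 162 180 189 207 223 212 149  86  60  59  94 164 220 235 229 174 108]
161 pred 205.6 [233 235 236 237 238 238 234 211 178 165 169 190 214 233 236 229 183 123]
163 pred 205.6 [238 239 238 238 239 239 240 237 236 236 238 239 238 236 238 230 188 129]
px/10mm toolx [-1.89390635  1.13593641]
twist [0.1, -0.1, -0.2] dp [0.1, 80.6, 71.7]
```

Call:
step_arm(
  twist=[
    [0,0,0],
    [0,0,0],
    [0,0,0],
    [0,0,0],
    [0,0,0],
  ],
  dp=[
    [0,40,20],
    [0,78,50],
    [0,80.5,68],
    [0,80.5,68],
    [0,80.5,68],
  ],
  claw=[0.1,0.1,0.1,0.1,0.1],
)

```text
time_s: 31.05
position: [0.4449, 0.3607, 0.2334]
ee_rot: [-0.001, -0.194, 0.981, 0.0]
force: [0.0, -0.9, -3.7]
grip_width: 0.244
grip_force: 67.8
```

Run:
```python
from h import *
s=arm.sense();p,R=tool();print(p,s['force'])
rel([.4455,.3600,.158],pose(202.5))
```

```text
[0.44485664 0.36070115 0.23342667] [ 0.0273281  -0.85333394 -3.7137026 ]
twist [0.0, -0.1, -0.1] dp [-0.5, -0.9, 75.4]
```

Call:
step_arm(
  twist=[
    [0,0,0],
    [0,0,0],
    [0,0,0],
    [0,0,0],
    [0,0,0],
  ],
  dp=[
    [0,-0.5,8],
    [0,-0.5,18],
    [0,-0.5,28],
    [0,-0.5,38],
    [0,-0.5,38],
  ],
  claw=[0.1,0.1,0.1,0.1,0.1],
)

```text
time_s: 31.55
position: [0.4437, 0.3609, 0.1928]
ee_rot: [-0.002, -0.195, 0.981, 0.0]
force: [1.2, 1.2, -5.4]
grip_width: 0.244
grip_force: 67.8
```

Run:
```python
from h import *
s=arm.sense();p,R=tool();print(p,s['force'],s['torque'])
rel([.4455,.3600,.158],pose(202.5))
```

```text
[0.44366204 0.36086669 0.19279894] [ 1.20327135  1.20757303 -5.41907556] [ 0.31322075 -0.40887993 -0.0449214 ]
twist [0.1, -0.2, -0.1] dp [-1.5, -1.5, 34.8]
```

Call:
step_arm(
  twist=[
    [0,0,0],
    [0,0,0],
    [0,0,0],
    [0,0,0],
    [0,0,0],
    [0,0,0],
  ],
  dp=[
    [0,0,8],
    [0,0,16],
    [0,0,24],
    [0,0,30],
    [0,0,34],
    [0,0,34],
  ],
  claw=[0.1,0.1,0.1,0.1,0.1,0.1],
)

```text
time_s: 32.15
position: [0.4439, 0.3612, 0.1603]
ee_rot: [-0.002, -0.195, 0.981, 0.0]
force: [2.3, 1.2, -5.5]
grip_width: 0.248
grip_force: 68.0
```

Run:
```python
from h import *
s=arm.sense();p,R=tool();print(p,s['force'],s['torque'])
```

```text
[0.44392929 0.36122906 0.16025317] [ 2.34357673  1.19542309 -5.47271024] [ 0.34538652 -0.43802582  0.00737374]
```

Call:
step_arm(
  twist=[
    [0,0,0],
    [0,0,0],
    [0,0,0],
  ],
  dp=[
    [0,0,3],
    [0,0,4],
    [0,0,4],
  ],
  claw=[0.1,0.1,0.1],
)

```text
time_s: 32.45
position: [0.444, 0.3613, 0.1571]
ee_rot: [-0.001, -0.195, 0.981, 0.0]
force: [1.3, 1.3, -5.7]
grip_width: 0.245
grip_force: 68.1
```

Call:
step_arm(
  twist=[
    [0,0,0],
    [0,0,0],
    [0,0,0],
    [0,0,0],
    [0,0,0],
    [0,0,0],
    [0,0,0],
    [0,0,0],
    [0,0,0],
    [0,0,0],
    [0,0,0],
  ],
  dp=[
    [0,0,0],
    [0,0,0],
    [0,0,0],
    [0,0,0],
    [0,0,0],
    [0,0,-10],
    [0,0,-30],
    [0,0,-60],
    [0,0,-100],
    [0,0,-130],
    [0,0,-130],
  ],
  claw=[0.35,0.5,0.7,0.85,1,1,1,1,1,1,1],
)

```text
time_s: 33.55
position: [0.4471, 0.3629, 0.2943]
ee_rot: [0.005, -0.195, 0.981, 0.002]
force: [-0.3, -0.5, 0.4]
grip_width: 1.0
grip_force: 0.0
```

Run:
```python
import fitkey; from fitkey import *
fitkey.LEAN=1
for n,f in(('wrist','w13'),('side','s13'),('top','t13')): shot(n,f)
s=arm.sense();print(s['position'],s['force'])
q=fit(['w13'],[.4449,.360,.174,np.radians(22.5),0,0],90)
g=cv2.cvtColor(cv2.imread('pics/s13.png'),cv2.COLOR_BGR2GRAY)
for r in(156,162,168,174,178): print(r,np.interp(r,*np.array([proj('s13',[.4449,.36,z]) for z in np.linspace(.05,.17,50)[::-1]]).T[::-1]).round(1),g[r,178:202])
# differences vs the start outside arm area
for a,b in(('top0','t13'),('side0','s13')):
    A=cv2.imread(f'pics/{a}.png').astype(int);B=cv2.imread(f'pics/{b}.png').astype(int)
    for n,P in dict(pack=[.66,-.156,.09],small=[.44,.41,.1],lugs=[.45,-.33,.02],clamp=[.42,-.09,.02],drv=[.43,.08,.02],key=[.445,.36,.174]).items():
        c=proj(a,P).astype(int);D=np.abs(A-B)[c[1]-8:c[1]+9,c[0]-8:c[0]+9].mean();print(a,n,round(D,1),end='; ')
    print()
```

```text
[0.4439394  0.36099971 0.28673347] [ 0.22072522 -0.12446213 -0.42647917]
C [0.4469 0.3616 0.163 ] x [ 0.924  0.383 -0.009] z [0.005 0.009 1.   ] tip [0.446  0.3601 0.001 ] iou [0.952]
156 187.2 [ 59  56  54  56  63  68  71  60  56  49  55  65  82 100 113 113 107 107
 113 106 111 109 107 106]
162 187.8 [ 68  58  59  60  64  73  78  73  63  58  57  73 128 202 229 233 237 238
 239 237 239 238 239 239]
168 188.4 [208 152  93 127 185 216 215 197 133  76  51  62 109 186 229 238 237 239
 239 235 239 238 237 239]
174 188.9 [200 201 202 194 185 166 152 128 103  79  62  61  73 117 169 175 174 184
 207 228 234 235 223 194]
178 189.3 [157 155 146 140 133 131 129 127 108  78  64  60  62  74  99 122 152 183
 201 203 210 216 214 200]
top0 pack 55.2; top0 small 58.2; top0 lugs 8.4; top0 clamp 11.2; top0 drv 12.9; top0 key 29.0; 
side0 pack 16.4; side0 small 4.1; side0 lugs 2.6; side0 clamp 1.8; side0 drv 1.7; side0 key 7.2;
```

Run:
```python
from h import *
im=cv2.imread('pics/t13.png').astype(int);A=cv2.imread('pics/top0.png').astype(int)
w=(im.min(2)>130)
H=np.array([.633,.0095])
for a in range(-106,-87,2):
    r=np.radians(a);px=[proj('t13',[H[0]+q*np.cos(r),H[1]+q*np.sin(r),.208]) for q in np.linspace(.05,.13,40)]
    print(a,round(np.mean([im[int(round(v)),int(round(u))].mean() for u,v in px]),0),end='; ')
S0=cv2.imread('pics/side0.png').astype(int);S1=cv2.imread('pics/s13.png').astype(int)
for P in([.585,-.156,.03],[.62,-.19,.02],[.70,-.19,.04],[.735,-.156,.094],[.719,-.153,.106]):
    c=proj('side0',P).astype(int);t=proj('top0',P).astype(int)
    print(P,'side',np.abs(S0-S1)[c[1]-3:c[1]+4,c[0]-3:c[0]+4].mean().round(1),'top',np.abs(A-im)[t[1]-3:t[1]+4,t[0]-3:t[0]+4].mean().round(1))
```

```text
-106 68.0; -104 84.0; -102 142.0; -100 195.0; -98 189.0; -96 187.0; -94 182.0; -92 136.0; -90 111.0; -88 113.0; [0.585, -0.156, 0.03] side 2.8 top 6.6
[0.62, -0.19, 0.02] side 2.8 top 65.0
[0.7, -0.19, 0.04] side 3.3 top 26.6
[0.735, -0.156, 0.094] side 2.9 top 8.3
[0.719, -0.153, 0.106] side 3.0 top 5.7
```

```bash
python3 -c "
from workcell import arm
print(arm.close_job())"
```

```text
the job is handed in; nothing more can be done
None
```

I handed the job in at about 34 s: the mirror hangs over the red terminal, the lock screw is at its stop, the key is back upright in its own hole and the cell pack is unmoved. While tightening I over-twisted, so the key slipped in the socket, lifted about 7 mm and turned the screw back partway; I pushed it home again and re-tightened, and the torque and the yellow mark both agree with the stop.

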